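Fit a toner cartridge past the printer cover's safety catch

ROBOT

A 7-joint arm with a two-finger parallel gripper is mounted at the origin on the work surface. World frame = base frame: x ahead of the robot, y to its left, z up, the work surface at z = 0. Lengths are in m, angles in rad, forces in N, time in s.
With the tool pointing down it reaches from about 0.425 to 0.925 m from the base axis. Payload 6.8 kg.
Tool frame: the origin (TCP) lies on the centre line of the jaws, within the pads' length; the fingertips stand 11 mm ahead of it and the grasp point (between the pads) lies 8 mm behind it; z points along the fingers, y is the direction in which the jaws open and shut (so a half turn about z gives the same grasp; the last joint's range is limited). The gripper opens to 85 mm and grips with 20 to 120 N. Pads are 22 mm wide; open, the fingers measure 114 mm over their backs; the gripper's body (76 mm by 85 mm) begins 54 mm behind the grasp point. The pads swing forward as they close: fully open they stand 13 mm farther back than shut.
Start: joints at [1.176, 0.477, 0.022, 1.555, -0.011, 1.109, -0.083], TCP at [0.191, -0.647, 0.242] pointing down, gripper open.
Joint ranges: [-2.96, 2.96], [-0.34, 2.1], [-1.41, 1.46], [0.24, 2.44], [-1.37, 4.51], [0.17, 1.92], [-2.96, 2.96]. Speed limits (rad/s): [2.39, 2.39, 3.14, 3.14, 3.14, 3.14, 3.14].

INTERFACE

Orientations are given as a rotation vector (axis times angle).
In Python, from bench import r gives the robot as it stands.
- The arm moves only by the tool send_rows, never from a script. Its argument "deltas" is a list of rows, each a list of 7 numbers: the opening, from 0 (shut) to 1 (fully open), then the shift along the tool's x, y, z as a fraction of full scale, then the turn, a rotation vector about the tool's x, y, z as a fraction of full scale. In form: [[hand, x, y, z, ax, ay, az], ...]. A call has 1 to 20 rows; each row is the pose to reach, as a shift and turn from the pose commanded when the call began, along the tool's axes at that moment, turning the shorter way round; what a row does not reach only later rows make up. Full scale, the value 1, is 150 mm for a shift and 180 degrees for a turn. A row lasts 1/12 s, in which the tool goes at most 41.7 mm and 7.16 degrees, less where a joint would pass 70% of its speed; a pose out of reach is approached as far as the arm can. A call with a number of a shift or a turn outside -1 to 1 is refused whole. A call with a gripper value outside its range is refused whole. The fingers move at their own pace and stop on an object; "squeeze" is the grip in N (left out, the last holds). Time passes only in rows, so rows that repeat a pose let the fingers close. It gives the time, the measured TCP pose, the force and the opening at its end, in the units of the state.
- r.get_obs(): the state, without advancing time (a new reading comes with each control period).
- r.grab_frame(name): name is "scene" or "top" or "wrist"; returns a dict with "pixels" (400x640x3 uint8, red, green, blue), "camera_matrix" (3x3 intrinsics, pixels), "rvec" (rotation vector, rad) and "tvec" (3), from world to camera coordinates, as OpenCV has them. Camera axes: x right, y down, z forward; pixel columns grow to the right and rows downward; lengths in m; the calibration is good to about 2 mm. The wrist camera is an equidistant fisheye: a pixel r from the principal point sees the ray r / f radians off the axis. A picture is of the moment at which its call begins. There is no depth.
- r.hand_in(): hands the job in, once; it reports no verdict.
The state is a dict: "clock": time; "joints": joint angles; "qvel": joint speeds; "tau": joint torques, N m; "tcp_pos": TCP position; "orientation": TCP orientation; "contact_force": force on the tool from outside, world axes, zero at the start; "moment": the same for the moment, N m; "grip_width": finger opening in m.
Only numpy, scipy, OpenCV 4.12 (cv2) and the standard library are available. Lean on these libraries where they do the work, as an engineer would, in place of code of your own. Each camera call takes 0.05 s, during which the arm holds its last target. There are 200 camera calls.

TASK

Fit the new toner cartridge into the laser printer. Its top cover has been unlatched and stands ajar on a sprung safety catch: reach in under the cover's front edge, push the catch to the left (as you face the printer) and hold it aside while you lift, without forcing the cover against it, then swing the cover up until it stands upright by itself. Keeping the cartridge the right way up, set it gently on the sloped guides inside with its grip tab towards the printer's front, slide it down until it rests fully against the back stop, let go, and leave the cover standing open (I will check it and shut it) and the other things on the counter where they are.

Things in the scene. Friction and masses are not known exactly. Their poses are not given: they have to be found in the camera images.
- printer: White desktop laser printer, fixed, 270 mm deep (x) x 360 mm wide (y) x about 190 mm tall. Origin: centre of its underside on the counter; x points from its front to its back, y to the left as you face its front, z up. Its front faces the robot's right. Front face at x = -135 mm, its top edge at z = 145 mm. Side housings beyond y = +-142 mm, 154 mm tall in front rising to 180 mm at the back; rear wall 165 mm tall.
- scoop (a point): Middle of the floor of the hand scoop cut in the printer's front below the cover's edge (printer frame x = -115, y = 0, z = 92 mm). The scoop is 150 mm wide (y -75 to 75 mm), open to the front and above; its rear wall is at x = -98 mm, up to z = 145 mm. The cartridge bay lies behind it.
- cover (a joint): Angle of the printer's top cover (rad): 0 shut, grows as its front edge rises. Starts ajar at 0.06 to 0.09; the catch stops it at about 0.105; upright at 1.67; end stop 1.8. The hinge along the rear edge is stiff: the cover stays where it is left and takes about 4.5 N to lift at its front edge. At value q its plane rises from hinge to front edge at q - 0.10 rad above level.
- cover_hinge (a point): Point on the cover's hinge axis (along the printer's y), mid-width; in the printer's frame x = 118, y = 0, z = 178 mm. The cover is a flat plate 8 mm thick and 300 mm wide, from the hinge 262 mm to its front edge.
- cover_edge (a point): Underside of the cover's front edge, mid-width; moves with the cover. The edge is a round bead 12 mm across that overhangs the printer's front face by 8 mm.
- striker: Steel striker hanging from the underside of the cover behind the scoop's rear wall; its toe is held under the catch's hook. Origin on the cover's hinge axis, at the printer's axes when shut. A strip 12 mm thick at 189 to 201 mm from the hinge, y -18 to -4 mm, reaching 47 mm below the cover: keep clear of it when pushing the cover up from below. Not to be handled.
- catch (a joint): Travel of the sprung safety catch (m): 0 at rest, up to 0.018 as its tab is pushed to the printer's left (+y). It needs about 3 N to start and 6 N at the end and springs back when let go. From 0.008 on the hook is clear of the striker: hold it at 0.010 or more until the cover has risen past 0.12 rad; after that it may spring back.
- catch_hook: Hook of the catch behind the scoop's rear wall, moving with the catch. Not to be handled.
- catch_tab (a point): Middle of the face to push (the right, -y face) of the catch's black finger tab, an upright plate in the middle of the scoop just behind the cover's front edge: 6 mm thick (y), 35 mm deep (printer x -133 to -98 mm), printer z 105 to 150 mm. Moves with the catch.
- bay: Sloped cartridge guides inside the printer. Origin: where the guide floor meets the back stop, mid-width (printer x = 80, y = 0, z = 45 mm); x points down the slope to the back, 0.384 rad (22 degrees) below level, y to the left, z square to the floor. Floor from x = -155 mm to the stop at 0; stop 40 mm tall; 284 mm wide. Fully home the cartridge's origin is at x = -42.5, y = 0, z = 0, axes parallel.
- cartridge: New black toner cartridge, loose, 85 mm deep (x) x 274 mm wide (y), 0.45 to 0.8 kg, lying level on the counter. Origin: centre of its underside; x points to its rear (the side that meets the back stop), z up. Lower body 34 mm tall over the whole footprint; hopper on top to z = 55 mm, x -42 to 17 mm, 250 mm wide.
- cartridge_tab (a point): Grip point on the cartridge's grip tab: x = -42, y = 0, z = 85 mm in the cartridge's frame. The tab is a plate 44 mm wide (y) and 14 mm thick that stands on the hopper and leans 22 degrees to the front (-x), so it is upright once the cartridge lies in the guides; it goes on 14 mm above this point and 32 mm below it to the hopper.
- mug: Bystander, loose: white ceramic mug, 82 mm across, 95 mm tall. Origin: centre of its underside.
- bottle: Bystander, loose: amber bottle, 60 mm across, 165 mm tall. Origin: centre of its underside.
- stapler: Bystander, loose: dark steel desk stapler, 140 x 36 x 42 mm. Origin: centre of its underside.
- calculator: Bystander, loose: grey desk calculator, 150 x 85 x 22 mm. Origin: centre of its underside.
- radio: Bystander, loose: black hand-held radio standing upright, 38 x 58 x 115 mm with a rubber aerial to 220 mm. Origin: centre of its underside.
- pencup: Bystander, loose: dark steel pen cup, 76 mm across, 100 mm tall, pens to 155 mm. Origin: centre of its underside.

How it is judged:
By the outcome, as a careful person would: the job done as asked, in the order asked, and still so for the second after the job is handed in, with the robot touching nothing.
It also fails if it takes over 70 s, if anything falls off the work surface, if the arm or the gripper's body presses on something with over 40 N, if the wrist force passes 120 N, or if a joint passes its speed limit or range.

## Working session

There is one attempt and no reset: what is moved stays moved. The work goes in short steps, Python scripts to look and compute and a tool call to move; the robot and the scene stay as the last step left them, time stands still between calls to the robot, and variables do not carry over. Pictures are saved under pics/ and viewed, about 8 in all and at most 12, crops included, and the job is handed in when it is done.

Besides the shell and the picture viewer there is one more tool, called after "Request:" as name(argument=value, ...), one argument or row to a line, values as JSON. send_rows: Moves the arm, as the interface text tells. Shift numbers are shares of 150 mm and turn numbers shares of 180 degrees, none past 1 either way. Its arguments: {"type":"object","properties":{"deltas":{"type":"array","items":{"type":"array","items":{"type":"number"}}},"squeeze":{"type":"number"}},"required":["deltas"]}

```bash
mkdir -p pics; ls
python3 - <<'E'
from bench import r
import cv2,numpy as np
print(r.get_obs())
for n in("scene","top","wrist"):
    f=r.grab_frame(n); cv2.imwrite(f"pics/{n}0.png",f["pixels"][...,::-1]); np.savez(f"pics/{n}0.npz",**f)
    print(n,f["camera_matrix"].tolist(),f["rvec"],f["tvec"])
E
```

```text
pics
{'clock': 0.0, 'joints': array([ 1.17586667,  0.47782892,  0.02235981,  1.55643848, -0.01153725,
        1.10929973, -0.08308588]), 'qvel': array([-0.00090959,  0.00016572, -0.00153815,  0.00196748, -0.0003282 ,
        0.00018856,  0.00023304]), 'tau': array([-5.76555158e-04, -5.96444607e+01,  1.60792831e+00, -2.81196070e+01,
        1.24897849e-02,  9.23870655e-03, -2.49629880e-05]), 'tcp_pos': array([ 0.19079131, -0.64688312,  0.24131223]), 'orientation': array([-3.10755069e+00, -4.48751894e-01,  5.90803800e-04]), 'contact_force': array([ 0.69451825, -0.63912898, -0.95287396]), 'moment': array([-0.02130129, -0.06252252, -0.00227187]), 'grip_width': 0.0853380652929085}
scene [[390.21863626540113, 0.0, 322.7174598089089], [0.0, 390.21863626540113, 203.04548975756677], [0.0, 0.0, 1.0]] [ 0.44420195 -2.98134044  0.67359913] [0.47960984 0.15221592 1.20039625]
top [[379.5056533481353, 0.0, 317.3590998991856], [0.0, 379.5056533481353, 196.34839264204805], [0.0, 0.0, 1.0]] [ 2.08554578 -2.147268    0.20324605] [0.07691074 0.52835772 1.15388183]
wrist [[309.70691628693146, 0.0, 318.6909237634625], [0.0, 309.70691628693146, 201.1467548057242], [0.0, 0.0, 1.0]] [-2.31895337  1.73470942  0.25646595] [-0.6742707  -0.03655016  0.37904222]
```

View pics/scene0.png

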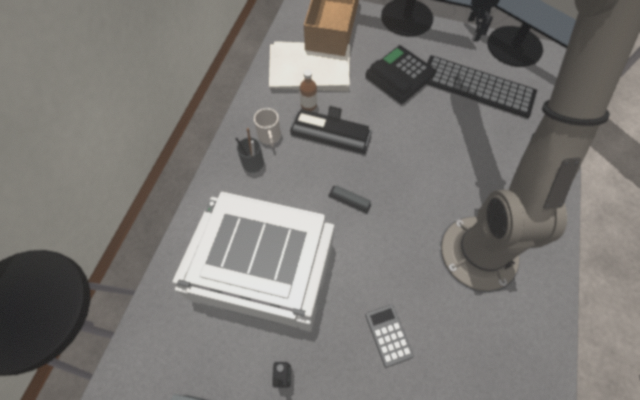

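View pics/top0.png

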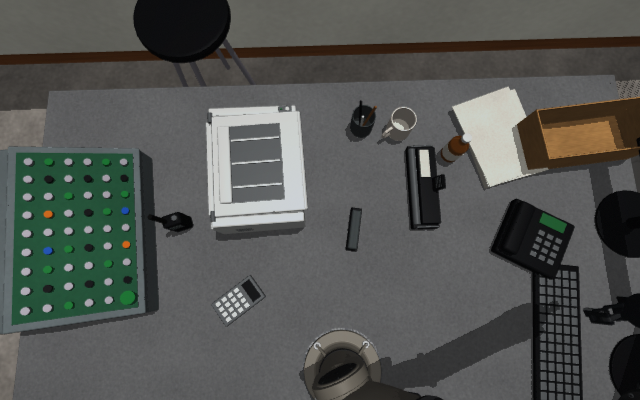

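Scene: the printer is at about (257,170) in the top view and (258,258) in the scene view, with its front to the right. The cartridge is at (423,187) with its tab at (440,183), and the calculator, stapler and radio are near the printer. Next I'll get rough positions from these two views.

```bash
cat > h.py <<'E'
import numpy as np,cv2
from scipy.spatial.transform import Rotation as R
def cam(f):
    return f["camera_matrix"],R.from_rotvec(f["rvec"]).as_matrix(),np.array(f["tvec"])
def ray(f,p,fish=False):
    K,Rm,t=cam(f); v=np.array([(p[0]-K[0,2])/K[0,0],(p[1]-K[1,2])/K[1,1]])
    if fish:
        th=np.linalg.norm(v); d=np.r_[v/max(th,1e-9)*np.sin(th),np.cos(th)]
    else: d=np.r_[v,1.]
    d=Rm.T@d; return -Rm.T@t,d/np.linalg.norm(d)
def atz(f,p,z,fish=False):
    o,d=ray(f,p,fish); return o+d*(z-o[2])/d[2]
def tri(*rs):
    A=sum(np.eye(3)-np.outer(d,d) for o,d in rs); b=sum((np.eye(3)-np.outer(d,d))@o for o,d in rs)
    x=np.linalg.solve(A,b); return x,[np.linalg.norm(np.cross(x-o,d))*1e3 for o,d in rs]
def proj(f,X,fish=False):
    K,Rm,t=cam(f); c=Rm@np.asarray(X,float)+t
    if fish:
        rr=np.hypot(c[0],c[1]); s=np.arctan2(rr,c[2])/max(rr,1e-9)
    else: s=1/c[2]
    return np.array([K[0,0]*c[0]*s+K[0,2],K[1,1]*c[1]*s+K[1,2]])
def load(n): return dict(np.load(f"pics/{n}.npz"))
def move(obs,pos,rot=None):
    "shift in fractions of full scale from current pose to world pos / rot"
    Rt=R.from_rotvec(obs["orientation"]); d=Rt.inv().apply(np.asarray(pos)-obs["tcp_pos"])/.15
    a=(Rt.inv()*rot).as_rotvec()/np.pi if rot is not None else np.zeros(3)
    return np.round(d,4),np.round(a,4)
E
python3 - <<'E'
from h import *
np.set_printoptions(precision=3,suppress=True)
t=load("top0");s=load("scene0");w=load("wrist0")
for n,f in(("top",t),("scene",s),("wrist",w)): o,_=ray(f,(320,200)); print(n,"cam",o,"fwd",cam(f)[1][2],"right",cam(f)[1][0])
print("tab tri",tri(ray(t,(440,183)),ray(s,(335,113))))
for n,p in dict(cartTL=(406,148),cartTR=(432,146),cartBR=(440,227),cartBL=(413,229)).items(): print(n,atz(t,p,.034))
for n,p in dict(FR=(301,108),FL=(305,212),BL=(214,216),BR=(208,108)).items(): print(n,atz(t,p,.165))
for n,p in dict(stap=(354,229),calc=(238,300),radio=(177,222),pen=(362,125),mug=(402,124),bottle=(447,157)).items(): print(n,atz(t,p,.0))
big=lambda f,x0,x1,y0,y1,k:cv2.resize(f["pixels"][y0:y1,x0:x1,::-1],None,fx=k,fy=k,interpolation=cv2.INTER_CUBIC)
a=big(t,195,325,95,240,4);b=big(s,165,345,185,325,4)[:580,:]
a=cv2.resize(t["pixels"][95:240,195:325,::-1],(390,435),interpolation=3);b=cv2.resize(s["pixels"][180:325,170:340,::-1],(410,350),interpolation=3)
im=np.zeros((435,800,3),np.uint8);im[:,:390]=a;im[:350,390:]=b;cv2.imwrite("pics/c1.png",im)
E
```

```text
top cam [0.296 0.06  1.235] fwd [ 0.195  0.001 -0.981] right [-0.028 -1.    -0.007]
scene cam [0.363 0.503 1.144] fwd [ 0.114 -0.413 -0.904] right [-0.957 -0.289  0.012]
wrist cam [ 0.262 -0.626  0.373] fwd [-0.277 -0.081 -0.957] right [ 0.282 -0.959 -0.   ]
tab tri (array([ 0.556, -0.324,  0.075]), [np.float64(0.5889805494389954), np.float64(0.588980549438624)])
cartTL [ 0.688 -0.236  0.034]
cartTR [ 0.692 -0.322  0.034]
cartBR [ 0.423 -0.324  0.034]
cartBL [ 0.42  -0.238  0.034]
FR [0.781 0.103 0.165]
FL [0.464 0.098 0.165]
BL [0.46  0.357 0.165]
BR [0.79  0.384 0.165]
stap [ 0.429 -0.055  0.   ]
calc [0.215 0.321 0.   ]
radio [0.469 0.525 0.   ]
pen [ 0.786 -0.099 -0.   ]
mug [ 0.786 -0.237 -0.   ]
bottle [ 0.663 -0.38   0.   ]
```

View pics/c1.png

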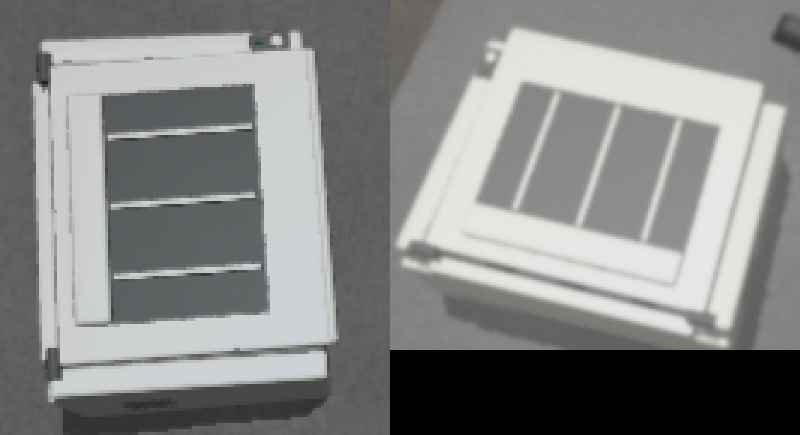

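The crop shows the cover with its hinges at the left, at top pixels (210,117) and (212,215), and its front edge at the right from (299,112) to (307,208). The printer's x axis is therefore roughly world +y. The tab triangulates to z≈75 mm, close to the expected height. I'll move in with the wrist camera.

Request:
send_rows(
  deltas=[
    [0.5,1,-0.77,-0.1,0,0,0],
    [0.5,1,-0.77,-0.1,0,0,0],
    [0.5,1,-0.77,-0.1,0,0,0],
    [0.5,1,-0.77,-0.1,0,0,0],
    [0.5,1,-0.77,-0.1,0,0,0],
    [0.5,1,-0.77,-0.1,0,0,0],
  ],
)

```text
clock: 0.65
tcp_pos: [0.3073, -0.4889, 0.2577]
orientation: [-3.106, -0.463, -0.004]
contact_force: [-0.0, 0.1, -0.1]
grip_width: 0.0429
```

Request:
send_rows(
  deltas=[
    [0.5,1,-0.77,-0.1,0,0,0],
    [0.5,1,-0.77,-0.1,0,0,0],
    [0.5,1,-0.77,-0.1,0,0,0],
    [0.5,1,-0.77,-0.1,0,0,0],
    [0.5,1,-0.77,-0.1,0,0,0],
    [0.5,1,-0.77,-0.1,0,0,0],
  ],
)

```text
clock: 1.15
tcp_pos: [0.4175, -0.3358, 0.2728]
orientation: [-3.106, -0.463, -0.004]
contact_force: [-0.3, -0.4, -0.4]
grip_width: 0.0425
```

Request:
send_rows(
  deltas=[
    [0.5,1,-0.77,-0.1,0.24,0.07,0.08],
    [0.5,1,-0.77,-0.1,0.24,0.07,0.08],
    [0.5,1,-0.77,-0.1,0.24,0.07,0.08],
    [0.5,1,-0.77,-0.1,0.24,0.07,0.08],
    [0.5,1,-0.77,-0.1,0.24,0.07,0.08],
    [0.5,1,-0.77,-0.1,0.24,0.07,0.08],
    [0.5,1,-0.77,-0.1,0.24,0.07,0.08],
    [0.5,1,-0.77,-0.1,0.24,0.07,0.08],
  ],
)

```text
clock: 1.82
tcp_pos: [0.5226, -0.1917, 0.2838]
orientation: [-2.36, -0.014, -0.134]
contact_force: [-1.0, -1.1, -1.2]
grip_width: 0.0427
```

Run:
```python
from h import *
from bench import r
import json
np.set_printoptions(precision=3,suppress=True)
o=r.get_obs(); print(o["clock"],o["joints"],o["tcp_pos"]); print(R.from_rotvec(o["orientation"]).as_matrix())
f=r.grab_frame("wrist"); cv2.imwrite("pics/w1.png",f["pixels"][...,::-1]); np.savez("pics/w1.npz",**f)
print(move(o,[.6,-.06,.27],R.from_matrix(np.array([[1,0,0],[0,-.7071,.7071],[0,-.7071,-.7071]]))))
```

```text
1.8167 [ 0.785  0.488 -0.252  1.67  -0.6    1.396 -0.788] [ 0.523 -0.192  0.284]
[[ 0.994  0.05   0.092]
 [-0.029 -0.712  0.701]
 [ 0.101 -0.7   -0.707]]
(array([ 0.478, -0.535,  0.729]), array([ 0.002, -0.029,  0.016]))
```

View pics/w1.png

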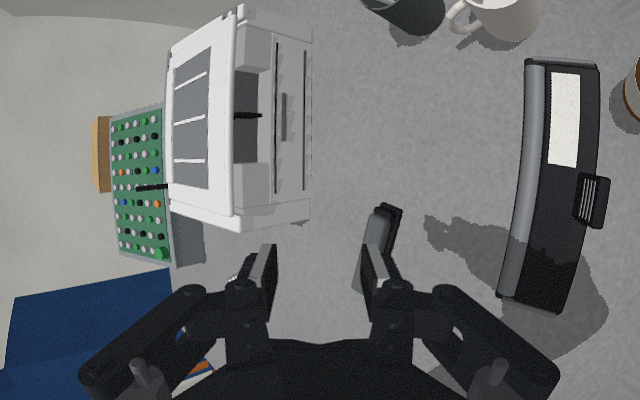

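```bash
cat > kin.py <<'E'
import numpy as np, itertools
from scipy.spatial.transform import Rotation as R
from scipy.optimize import least_squares
D=[([1.17586667,0.47782892,0.02235981,1.55643848,-0.01153725,1.10929973,-0.08308588],[0.19079131,-0.64688312,0.24131223],[-3.10755069,-4.48751894e-01,5.90803800e-04])]
def fk(q,p,s):
    # p: yaw,d1,L1,L2,L3,a7,yaw7 ; s signs of odd joints
    z=lambda a:R.from_euler('z',a); y=lambda a:R.from_euler('y',a)
    T=z(p[0]+s[0]*q[0]); x=np.array([0,0,p[1]])
    T=T*y(q[1])*z(s[1]*q[2]); x=x+T.apply([p[7],0,p[2]])
    T=T*y(q[3]); x=x+T.apply([-p[7],0,0]); T=T*z(s[2]*q[4]); x=x+T.apply([0,0,p[3]])
    T=T*y(q[5]); T2=T*z(s[3]*q[6]+p[6]); x=x+T.apply([p[5],0,p[4]])
    return x,T2
def fit(data):
    best=None
    for s in itertools.product((1,-1),repeat=4):
        def res(p): 
            o=[]
            for q,x,v in data:
                X,T=fk(q,p,s); o+=list((X-x)*10)+list((T.inv()*R.from_rotvec(v)).as_rotvec())
            return np.array(o+list((np.array(p)[[5,7]])*.02))
        for y7 in(0,1.57,3.14,-1.57):
            for y0 in(0,2,4):
                m=least_squares(res,[y0,.35,.4,.4,.25,0,y7,0],max_nfev=200)
                if best is None or m.cost<best[0]: best=(m.cost,s,m.x)
    return best
E
python3 - <<'E'
from kin import *
from bench import r
import json
o=r.get_obs(); D.append((o["joints"].tolist(),o["tcp_pos"].tolist(),o["orientation"].tolist()))
json.dump(D,open("D.json","w"))
b=fit(D); print(b[0],b[1],b[2].round(4))
for q,x,v in D: print(fk(q,b[2],b[1])[0]-x)
E
```

```text
0.0014972912226541618 (-1, -1, -1, -1) [-0.0574  2.3796 -0.1257  4.0394 -0.3697  1.0616  1.5217 -1.3638]
[4.06574493e-04 1.82078311e-04 3.15148120e-05]
[ 5.70747156e-05  2.24176371e-06 -3.15148120e-05]
```

The wrist view shows the scoop with the black catch tab at about (235–267,115) and the cartridge at the right with its tab at (593,200). The stapler sits below the fingers at (385,240). I'll get the printer pose from the cover corners seen in two views.

Run:
```python
from h import *
np.set_printoptions(precision=4,suppress=True)
t=load("top0");s=load("scene0");w=load("w1")
fR=tri(ray(t,(299.3,111.7)),ray(s,(221,191.6)));fL=tri(ray(t,(307,208.3)),ray(s,(324.6,215.2)))
print("cover front R,L",fR,fL)
# project guesses: fit printer pose (x,y,yaw) with q~.075
from scipy.optimize import least_squares
def P(p,X): c,s_=np.cos(p[2]),np.sin(p[2]); X=np.array(X)/1e3; return np.array([p[0]+c*X[0]-s_*X[1],p[1]+s_*X[0]+c*X[1],X[2]])
q=.075-.1; e=lambda y,off:(118-262*np.cos(q),y,178+262*np.sin(q)+off)
pts=[(t,(299.3,111.7),e(-150,4)),(t,(307,208.3),e(150,4)),(s,(221,191.6),e(-150,4)),(s,(324.6,215.2),e(150,4))]
m=least_squares(lambda p:np.concatenate([proj(f,P(p,X))-u for f,u,X in pts]),[.62,.23,1.57])
print(m.x,m.fun)
p=m.x
for n,X in dict(tabfront=(-133,0,150),tabfrontlow=(-133,0,105),frontTopL=(-135,142,145),frontTopR=(-135,-142,145),frontBotL=(-135,180,0),frontBotR=(-135,-180,0),scL=(-135,75,92),scR=(-135,-75,92)).items(): print(n,P(p,X),proj(w,P(p,X),True))
cv2.imwrite("pics/w1c.png",cv2.resize(w["pixels"][0:240,150:330,::-1],None,fx=2.5,fy=2.5,interpolation=2))
```

```text
cover front R,L (array([0.7666, 0.1079, 0.1713]), [np.float64(0.2462088042305717), np.float64(0.24620880423078553)]) (array([0.4714, 0.0918, 0.1722]), [np.float64(1.4565010378688137), np.float64(1.4565010378687344)])
[0.6104 0.2442 1.625 ] [-0.3066 -1.067  -0.2438  1.388  -0.7896 -0.5543  0.5493 -0.2408]
tabfront [0.6176 0.1114 0.15  ] [238.0847 113.8688]
tabfrontlow [0.6176 0.1114 0.105 ] [263.0052 115.6498]
frontTopL [0.4759 0.1017 0.145 ] [242.3868 209.623 ]
frontTopR [0.7595 0.1171 0.145 ] [245.5422  24.5456]
frontBotL [0.4379 0.0996 0.    ] [311.428  220.1943]
frontBotR [0.7974 0.1191 0.    ] [313.7897  25.8075]
scL [0.5428 0.1053 0.092 ] [270.1502 163.5501]
scR [0.6926 0.1134 0.092 ] [271.5507  70.1683]
```

View pics/w1c.png

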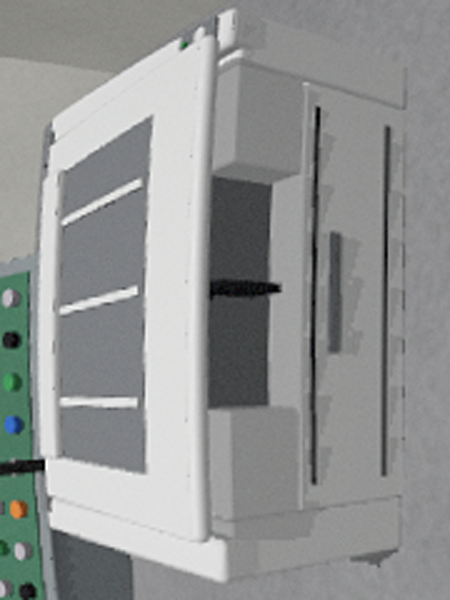

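Predicted positions of the catch tab bottom and scoop corners match the picture to about 1 px, so the printer pose is (0.610, 0.244, yaw 1.625). Next I'll compute the pre-insertion pose.

```bash
cat >> h.py <<'E'
PP=np.array([.6104,.2442,1.625]); RP=R.from_euler('z',PP[2])
def W(X): return RP.apply(np.array(X)/1e3)+[PP[0],PP[1],0]
def toP(x): return RP.inv().apply(np.asarray(x)-[PP[0],PP[1],0])*1e3
def tool(tau,yaw=0,flip=1):
    "tool z along printer x, tau deg below level; tool x = -printer y (flip=1)"
    t=np.radians(tau); z=np.array([np.cos(t),0,-np.sin(t)]); x=np.array([0,-1.*flip,0]); y=np.cross(z,x)
    return RP*R.from_euler('z',yaw,degrees=True)*R.from_matrix(np.array([x,y,z]).T)
E
python3 - <<'E'
from h import *
from bench import r
o=r.get_obs()
for X,t in(((-215,-35,160),25),((-160,-35,140),20)): print(W(X),move(o,W(X),tool(t)))
E
```

```text
[0.65699668 0.03141196 0.16      ] (array([ 0.7622, -0.4279,  1.7073]), array([ 0.1148, -0.04  ,  0.0121]))
[0.65401694 0.08633119 0.14      ] (array([ 0.7193, -0.5975,  2.056 ]), array([ 0.1426, -0.0395,  0.0139]))
```

Request:
send_rows(
  deltas=[
    [0.5,0.3,-0.2,0.35,0,0,0],
    [0.5,0.5,-0.25,0.7,0.05,-0.02,0.005],
    [0.5,0.6,-0.3,0.9,0.1,-0.03,0.01],
    [0.5,0.76,-0.43,0.9,0.115,-0.04,0.012],
    [0.5,0.76,-0.43,0.9,0.115,-0.04,0.012],
    [0.5,0.76,-0.43,0.9,0.115,-0.04,0.012],
    [0.5,0.76,-0.43,0.9,0.115,-0.04,0.012],
  ],
)

```text
clock: 2.45
tcp_pos: [0.6469, -0.0473, 0.2487]
orientation: [-2.006, -0.067, 0.035]
contact_force: [-0.9, -0.3, -0.3]
grip_width: 0.0431
```

```bash
cat > look.py <<'E'
from h import *
from kin import fk,fit
from bench import r
import json
np.set_printoptions(precision=4,suppress=True)
o=r.get_obs()
D=json.load(open("D.json")); D.append((o["joints"].tolist(),o["tcp_pos"].tolist(),o["orientation"].tolist())); json.dump(D,open("D.json","w"))
print(round(o["clock"],2),"q",o["joints"],"P",toP(o["tcp_pos"]).round(1),"F",RP.inv().apply(o["contact_force"]).round(1),"w",o["grip_width"])
Rt=(RP.inv()*R.from_rotvec(o["orientation"])).as_matrix(); print("toolz P",Rt[:,2],"tooly P",Rt[:,1])
E
python3 - <<'E'
from look import *
b=fit(D); print(b[0],b[1],b[2].round(4)); json.dump((b[1],b[2].tolist()),open("K.json","w"))
for q,x,v in D: print(fk(q,b[2],b[1])[0]-x)
print(move(o,W((-215,-35,160)),tool(25)))
E
```

```text
2.45 q [ 0.6148  0.7902 -0.3724  1.4699 -0.7719  1.4764 -0.9128] P [-293.   -20.7  248.7] F [-0.2  0.9 -0.3] w 0.04307036508810661
toolz P [ 0.9062  0.0061 -0.4229] tooly P [-0.4228 -0.0084 -0.9062]
0.027847378240112332 (-1, -1, -1, -1) [-0.0916  0.3365  0.5013  0.5019  0.2961 -0.0261  1.5057 -0.0335]
[-0.0042  0.0135  0.0053]
[ 0.0093 -0.0003 -0.0079]
[ 0.0069 -0.0007  0.0026]
(array([0.0971, 0.3166, 0.7208]), array([0.0001, 0.0019, 0.0027]))
```

Run:
```python
import json,itertools
from kin import *
D=json.load(open("D.json"))
res=[]
for s in itertools.product((1,-1),repeat=7):
    def ori(q,p):
        T=R.identity()
        for i,a in enumerate("zyzyzyz"): T=T*R.from_euler(a,s[i]*q[i]+(p[0] if i==0 else p[1] if i==6 else 0))
        return T
    for y0 in(0,1.57,3.14,4.71):
      for y7 in(0,1.57,3.14,4.71):
        m=least_squares(lambda p:np.concatenate([(ori(q,p).inv()*R.from_rotvec(v)).as_rotvec() for q,x,v in D]),[y0,y7])
        res.append((m.cost,s,m.x.round(3),m.fun.round(3)))
res.sort(key=lambda a:a[0])
for a in res[:3]: print(a)
```

```text
(np.float64(3.3597585462963848e-18), (-1, 1, -1, 1, -1, 1, -1), array([-0.   ,  1.571]), array([-0., -0.,  0.,  0., -0., -0.,  0., -0., -0.]))
(np.float64(3.3597586424212077e-18), (-1, 1, -1, 1, -1, 1, -1), array([-0.   ,  1.571]), array([-0., -0.,  0.,  0., -0., -0.,  0., -0., -0.]))
(np.float64(3.3597587973837736e-18), (-1, 1, -1, 1, -1, 1, -1), array([-0.   ,  1.571]), array([-0., -0.,  0.,  0., -0., -0.,  0., -0., -0.]))
```

```bash
cat > kin.py <<'E'
import numpy as np, json
from scipy.spatial.transform import Rotation as R
from scipy.optimize import least_squares
S=[-1,1,-1,1,-1,1,-1]; LO=np.array([-2.96,-.34,-1.41,.24,-1.37,.17,-2.96]);HI=np.array([2.96,2.1,1.46,2.44,4.51,1.92,2.96])
PRI=np.array([0,.35,0,.4,0,.4,0,0,.25]) # a1 d1 lat2 L1 lat4 L2 lat6 a7 L3
E3=np.eye(3); COL=[(0,0),(0,2),(1,1),(2,2),(3,1),(4,2),(5,1),(5,0),(6,2)]
def rots(q):
    T=R.identity();o=[]
    for i,a in enumerate("zyzyzyz"): T=T*R.from_euler(a,S[i]*q[i]+(np.pi/2 if i==6 else 0)); o.append(T)
    return o
def A(q): T=rots(q); return np.array([T[i].apply(E3[k]) for i,k in COL]).T
def fit(D,w=.002):
    M=np.vstack([A(q) for q,x,v in D]+[w*np.eye(9)]); b=np.r_[np.concatenate([x for q,x,v in D]),w*PRI]
    return np.linalg.lstsq(M,b,rcond=None)[0]
def fk(q,c): return A(q)@c,rots(q)[6]
def ik(pos,rot,q0,c,n=12):
    best=None;rng=np.random.default_rng(0)
    for k in range(n):
        s=np.clip(np.array(q0)+(rng.normal(0,.5,7) if k else 0),LO+.01,HI-.01)
        f=lambda q:np.r_[(fk(q,c)[0]-pos)*10,(fk(q,c)[1].inv()*rot).as_rotvec()*3,.01*(q-q0)]
        m=least_squares(f,s,bounds=(LO,HI)); 
        if best is None or m.cost<best[0]: best=(m.cost,m.x,np.linalg.norm(m.fun[:3])*100,np.linalg.norm(m.fun[3:6])/3)
    return best
E
sed -i 's/from kin import fk,fit/from kin import fk,fit,ik/' look.py
cat > t.py <<'E'
from look import *
c=fit(D); print("c",c.round(4)); print([np.linalg.norm(fk(q,c)[0]-x).round(4) for q,x,v in D])
q=o["joints"]
for X,t in(((-215,-35,160),25),((-120,-25,135),25),((-120,-25,135),15),((-120,10,150),20),((-90,30,330),20),((60,30,400),20),((60,30,400),0),((85,30,400),30)):
    b=ik(W(X),tool(t),q,c); print(X,t,"err mm,rad",round(b[2],1),round(b[3],3),b[1].round(2))
E
python3 t.py
```

```text
2.45 q [ 0.6148  0.7902 -0.3724  1.4699 -0.7719  1.4764 -0.9128] P [-293.   -20.7  248.7] F [-0.2  0.9 -0.3] w 0.04307036508810661
toolz P [ 0.9062  0.0061 -0.4229] tooly P [-0.4228 -0.0084 -0.9062]
c [-0.0011  0.2869 -0.0314  0.5417 -0.0319  0.4714  0.001  -0.0021  0.3163]
[np.float64(0.0), np.float64(0.0), np.float64(0.0), np.float64(0.0)]
(-215, -35, 160) 25 err mm,rad 0.0 0.0 [ 0.53  0.88 -0.4   1.56 -0.81  1.28 -0.84]
(-120, -25, 135) 25 err mm,rad 0.0 0.0 [ 0.45  0.88 -0.45  1.67 -0.88  1.12 -0.8 ]
(-120, -25, 135) 15 err mm,rad 0.0 0.0 [ 0.51  0.97 -0.49  1.64 -0.95  1.21 -0.72]
(-120, 10, 150) 20 err mm,rad 0.0 0.0 [ 0.51  0.87 -0.48  1.75 -0.93  1.15 -0.73]
(-90, 30, 330) 20 err mm,rad 0.0 0.0 [ 0.52  0.57 -0.52  1.77 -1.    1.28 -0.94]
(60, 30, 400) 20 err mm,rad 0.0 0.0 [ 0.35  0.47 -0.62  1.77 -1.12  1.11 -1.09]
(60, 30, 400) 0 err mm,rad 0.0 0.0 [ 0.44  0.64 -0.7   1.84 -1.36  1.22 -0.8 ]
(85, 30, 400) 30 err mm,rad 0.0 0.0 [ 0.25  0.4  -0.59  1.73 -0.97  1.05 -1.28]
```

The arm model now fits exactly and the poses are reachable. I'll use a 5° tilt with the jaws vertical: the lower finger pushes the tab and the upper finger lifts the bead.

Run:
```python
from look import *
c=fit(D)
for X,t in(((-124,-25,125),5),((-124,1,155),5)):
    b=ik(W(X),tool(t),o["joints"],c); print(X,t,b[2].round(2),b[1].round(2))
print(move(o,W((-225,-25,125)),tool(5)))
```

```text
2.45 q [ 0.6148  0.7902 -0.3724  1.4699 -0.7719  1.4764 -0.9128] P [-293.   -20.7  248.7] F [-0.2  0.9 -0.3] w 0.04307036508810661
toolz P [ 0.9062  0.0061 -0.4229] tooly P [-0.4228 -0.0084 -0.9062]
(-124, -25, 125) 5 0.0 [ 0.54  1.09 -0.52  1.6  -0.99  1.3  -0.66]
(-124, 1, 155) 5 0.0 [ 0.57  1.02 -0.53  1.68 -1.    1.3  -0.65]
(array([0.0286, 0.5557, 0.7594]), array([0.1112, 0.0024, 0.0023]))
```

Request:
send_rows(
  deltas=[
    [0.33,0.01,0.15,0.2,0.03,0,0],
    [0.33,0.02,0.3,0.4,0.06,0.001,0.001],
    [0.33,0.03,0.45,0.6,0.09,0.002,0.002],
    [0.33,0.029,0.556,0.759,0.111,0.0024,0.0023],
    [0.33,0.029,0.556,0.759,0.111,0.0024,0.0023],
    [0.33,0.029,0.556,0.759,0.111,0.0024,0.0023],
    [0.33,0.029,0.556,0.759,0.111,0.0024,0.0023],
  ],
)

```text
clock: 3.03
tcp_pos: [0.6488, 0.0166, 0.1284]
orientation: [-1.662, -0.043, 0.033]
contact_force: [1.1, -0.3, 1.3]
grip_width: 0.0281
```

Run:
```python
from look import *
c=fit(D)
f=r.grab_frame("wrist"); cv2.imwrite("pics/w2.png",f["pixels"][...,::-1]); np.savez("pics/w2.npz",**f)
for n,X in dict(tabfTop=(-133,-3,150),tabfLow=(-133,-3,105),scL=(-135,75,92),scR=(-135,-75,92),eL=(-144,150,161),eR=(-144,-150,161),eM=(-144,0,161)).items(): print(n,proj(f,W(X),True).round(1))
print(move(o,W((-124,-25,125)),tool(5)))
```

```text
3.03 q [ 0.6322  1.1051 -0.4641  1.4946 -0.9067  1.4484 -0.7034] P [-229.3  -26.   128.4] F [-0.4 -1.1  1.3] w 0.02805609417812939
toolz P [ 0.9958 -0.0062 -0.0916] tooly P [-0.0916 -0.0033 -0.9958]
tabfTop [280.3 236.9]
tabfLow [336.5 235.2]
scL [348.4 313.5]
scR [356.  145.5]
eL [277.9 378.3]
eR [260.6  41.7]
eM [265.8 246.4]
(array([-0.0112, -0.042 ,  0.7012]), array([ 0.0014, -0.002 ,  0.0011]))
```

View pics/w2.png

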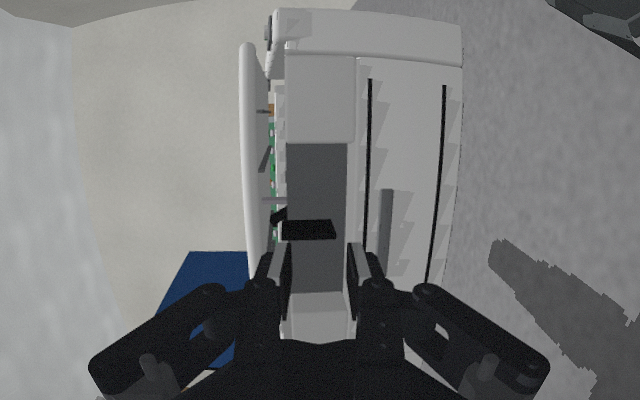

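The wrist view (image left is up) shows the tab at (280–336,230), as predicted, and the cover bead at column 240–258, a bit higher than assumed. The fingers are to the right of the tab, so I'll insert.

Request:
send_rows(
  deltas=[
    [0.33,-0.01,-0.04,0.1,0,0,0],
    [0.33,-0.011,-0.04,0.22,0,0,0],
    [0.33,-0.011,-0.04,0.34,0,0,0],
    [0.33,-0.011,-0.04,0.46,0,0,0],
    [0.33,-0.011,-0.04,0.58,0,0,0],
    [0.33,-0.011,-0.04,0.68,0.001,-0.002,0.001],
    [0.33,-0.011,-0.04,0.7,0.001,-0.002,0.001],
    [0.33,-0.011,-0.04,0.7,0.001,-0.002,0.001],
  ],
)

```text
clock: 3.75
tcp_pos: [0.641, 0.1238, 0.1242]
orientation: [-1.656, -0.046, 0.044]
contact_force: [-0.6, 0.6, -0.6]
grip_width: 0.0284
```

Run:
```python
from look import *
print(move(o,W((-124,1,125)),tool(5)))
f=r.grab_frame("wrist"); cv2.imwrite("pics/w3.png",f["pixels"][...,::-1])
```

```text
3.75 q [ 0.5459  1.0944 -0.526   1.6033 -0.9841  1.2962 -0.6574] P [-121.9  -24.   124.2] F [ 0.6  0.6 -0.6] w 0.028428506093554868
toolz P [ 0.9963  0.0029 -0.0856] tooly P [-0.0856  0.0009 -0.9963]
(array([-0.167 , -0.0037, -0.0141]), array([-0.0005,  0.0009, -0.0003]))
```

Request:
send_rows(
  deltas=[
    [0.33,-0.03,0,0,0,0,0],
    [0.33,-0.06,0,0,0,0,0],
    [0.33,-0.09,0,0,0,0,0],
    [0.33,-0.12,0,0,0,0,0],
    [0.33,-0.145,0,0,0,0,0],
    [0.33,-0.165,0,0,0,0,0],
    [0.33,-0.165,0,0,0,0,0],
    [0.33,-0.165,0,0,0,0,0],
  ],
)

```text
clock: 4.47
tcp_pos: [0.617, 0.1204, 0.1219]
orientation: [-1.656, -0.04, 0.042]
contact_force: [5.8, -2.8, 1.1]
grip_width: 0.028
```

Run:
```python
from look import *
f=r.grab_frame("wrist"); cv2.imwrite("pics/w4.png",cv2.resize(f["pixels"][150:400,160:460,::-1],None,fx=2,fy=2)); np.savez("pics/w4.npz",**f)
print([proj(f,W((-133,y,105)),True).round(1) for y in(-3,8,12,16)])
```

```text
4.47 q [ 0.571   1.0802 -0.5277  1.6643 -0.9865  1.2802 -0.6215] P [-123.9    0.1  121.9] F [-3.2 -5.7  1.1] w 0.028029054389440883
toolz P [ 0.9963 -0.0023 -0.0854] tooly P [-0.0854  0.0042 -0.9963]
[array([357.1, 271.1]), array([355.9, 291. ]), array([355.4, 297.9]), array([355. , 304.5])]
```

View pics/w4.png

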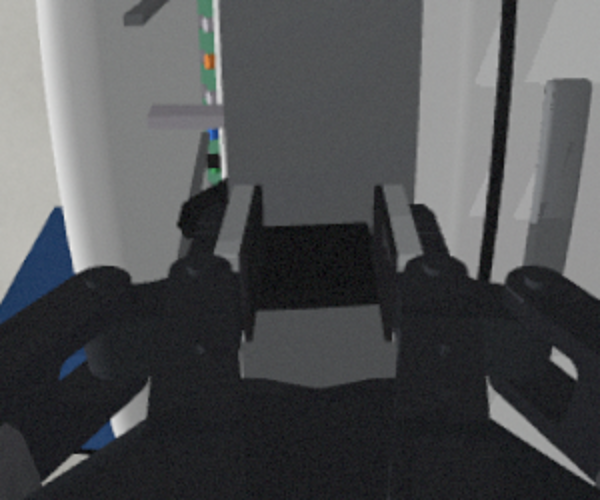

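The force is 5.7 N on the tab and the fingers are at y≈0, so catch travel is about 14 mm. Holding it there, I'll lift slowly.

Request:
send_rows(
  deltas=[
    [0.33,-0.005,-0.02,0,0,0,0],
    [0.33,-0.005,-0.04,0,0,0,0],
    [0.33,-0.005,-0.06,0,0,0,0],
    [0.33,-0.005,-0.08,0,0,0,0],
    [0.33,-0.005,-0.1,0,0,0,0],
    [0.33,-0.005,-0.12,0,0,0,0],
    [0.33,-0.005,-0.14,0,0,0,0],
    [0.33,-0.005,-0.15,0,0,0,0],
    [0.33,-0.005,-0.15,0,0,0,0],
  ],
)

```text
clock: 5.27
tcp_pos: [0.6161, 0.1213, 0.1418]
orientation: [-1.661, -0.038, 0.043]
contact_force: [5.2, -3.4, -7.9]
grip_width: 0.0283
```

Run:
```python
from look import *
```

```text
5.27 q [ 0.5751  1.0444 -0.535   1.6784 -0.9948  1.2827 -0.6419] P [-123.     0.9  141.8] F [-3.7 -5.  -7.9] w 0.028308246600349255
toolz P [ 0.9959 -0.0034 -0.0902] tooly P [-0.0902  0.0057 -0.9959]
```

Request:
send_rows(
  deltas=[
    [0.33,-0.005,-0.03,0,0,0,0],
    [0.33,-0.005,-0.05,0,0,0,0],
    [0.33,-0.005,-0.07,0,0,0,0],
    [0.33,-0.005,-0.09,0,0,0,0],
    [0.33,-0.005,-0.11,0,0,0,0],
    [0.33,-0.005,-0.12,0,0,0,0],
  ],
)

```text
clock: 5.77
tcp_pos: [0.6158, 0.1221, 0.1595]
orientation: [-1.662, -0.037, 0.042]
contact_force: [6.6, -6.0, -7.3]
grip_width: 0.0281
```

Run:
```python
from look import *
f=r.grab_frame("scene"); cv2.imwrite("pics/s1.png",f["pixels"][...,::-1]); np.savez("pics/s1.npz",**f)
```

```text
5.77 q [ 0.5789  1.0152 -0.5421  1.6882 -1.0033  1.2874 -0.659 ] P [-122.2    1.2  159.5] F [-6.3 -6.3 -7.3] w 0.028099254889677783
toolz P [ 0.9959 -0.0047 -0.0909] tooly P [-0.0908  0.0059 -0.9958]
```

Fz holds steady near 7 N while rising and the tab push is kept, so the cover is now at q≈0.16. Next is the arc to upright, moving sideways away from the striker.

```bash
cat > arc.py <<'E'
from look import *
def tcp(th,d,tau,y,w=28):
    C=np.array([118-d*np.cos(th)-4*np.sin(th),178+d*np.sin(th)-4*np.cos(th)]); t=np.radians(tau)
    off=11*np.array([np.cos(t),-np.sin(t)])+(w/2+14.5)*np.array([np.sin(t),np.cos(t)])
    p=C-off; return np.array([p[0],y,p[1]])
if __name__=="__main__":
    c=fit(D);q=o["joints"]
    for th,d,tau,y in((.06,230,5,2),(.2,232,6,2),(.3,234,8,20),(.45,236,10,35),(.65,237,13,35),(.9,238,16,35),(1.15,238,18,35),(1.4,238,20,35),(1.62,238,20,35)):
        X=tcp(th,d,tau,y); b=ik(W(X),tool(tau),q,c,4); q=b[1]
        print(th,X.round(0),tau,"ik",b[2].round(1),q.round(2)[[3,4,5]],*move(o,W(X),tool(tau)))
E
python3 arc.py
```

```text
5.82 q [ 0.5789  1.0149 -0.5423  1.6881 -1.0034  1.2876 -0.659 ] P [-122.2    1.2  159.7] F [-5.1 -5.8 -6.1] w 0.02803204458462099
toolz P [ 0.9959 -0.0046 -0.0907] tooly P [-0.0907  0.0057 -0.9959]
0.06 [-125.    2.  160.] 5 ik 0.0 [ 1.68 -1.    1.3 ] [-0.0051 -0.0025 -0.0211] [ 0.0011 -0.0015 -0.0018]
0.2 [-124.    2.  193.] 6 ik 0.0 [ 1.7  -1.01  1.3 ] [-0.0063 -0.2198 -0.033 ] [-0.0044 -0.0014 -0.0018]
0.3 [-122.   20.  217.] 8 ik 0.0 [ 1.75 -1.01  1.29] [-0.1272 -0.3777 -0.0313] [-0.0155 -0.0014 -0.0018]
0.45 [-112.   35.  251.] 10 ik 0.0 [ 1.8  -1.02  1.28] [-0.2287 -0.6103  0.0111] [-0.0267 -0.0014 -0.0019]
0.65 [-90.  35. 293.] 13 ik 0.0 [ 1.8  -1.04  1.26] [-0.2309 -0.9027  0.1304] [-0.0433 -0.0013 -0.0019]
0.9 [-52.  35. 338.] 16 ik 0.0 [ 1.8  -1.06  1.23] [-0.2338 -1.2224  0.3605] [-0.06   -0.0013 -0.0019]
1.15 [ -2.  35. 370.] 18 ik 0.0 [ 1.8  -1.09  1.18] [-0.2366 -1.4668  0.6687] [-0.0711 -0.0013 -0.002 ]
1.4 [ 54.  35. 389.] 20 ik 0.0 [ 1.79 -1.1   1.1 ] [-0.2391 -1.6262  1.0268] [-0.0822 -0.0012 -0.002 ]
1.62 [106.  35. 393.] 20 ik 0.0 [ 1.79 -1.13  1.02] [-0.241  -1.6846  1.3702] [-0.0822 -0.0012 -0.002 ]
```

Request:
send_rows(
  deltas=[
    [0.33,-0.005,-0.07,-0.02,0,0,0],
    [0.33,-0.005,-0.15,-0.03,-0.002,0,0],
    [0.33,-0.006,-0.22,-0.033,-0.004,-0.001,-0.001],
    [0.33,-0.04,-0.3,-0.032,-0.01,-0.001,-0.001],
    [0.33,-0.1,-0.38,-0.031,-0.016,-0.001,-0.001],
    [0.33,-0.16,-0.46,-0.02,-0.02,-0.001,-0.001],
    [0.33,-0.2,-0.54,-0.005,-0.024,-0.001,-0.001],
    [0.33,-0.23,-0.61,0.011,-0.027,-0.001,-0.001],
    [0.33,-0.23,-0.68,0.035,-0.031,-0.001,-0.001],
    [0.33,-0.23,-0.76,0.065,-0.035,-0.001,-0.001],
    [0.33,-0.23,-0.83,0.1,-0.039,-0.001,-0.001],
    [0.33,-0.23,-0.9,0.13,-0.043,-0.001,-0.001],
    [0.33,-0.23,-0.9,0.13,-0.043,-0.001,-0.001],
  ],
)

```text
clock: 6.9
tcp_pos: [0.5779, 0.1564, 0.2984]
orientation: [-1.789, -0.057, 0.045]
contact_force: [-0.0, 0.5, 0.4]
grip_width: 0.0281
```

Run:
```python
from arc import *
f=r.grab_frame("scene"); g=r.grab_frame("wrist")
im=np.vstack([f["pixels"][120:350,100:420],np.zeros((0,320,3),np.uint8)])
im=np.hstack([cv2.resize(im,(480,345)),cv2.resize(g["pixels"],(320,200))[np.minimum(np.arange(345),199)]])
cv2.imwrite("pics/c2.png",im[...,::-1])
for th,d,tau in((.8,238,15),(1.0,238,17),(1.2,238,19),(1.4,238,20),(1.55,238,20),(1.64,238,20)):
    X=tcp(th,d,tau,35); print(th,X.round(0),*move(o,W(X),tool(tau)))
```

```text
6.9 q [ 0.5763  0.6881 -0.5888  1.8041 -1.0413  1.2709 -0.8308] P [-85.9  37.2 298.4] F [ 0.5 -0.   0.4] w 0.02807008134131969
toolz P [ 0.976   0.0086 -0.2175] tooly P [-0.2175 -0.0028 -0.9761]
0.8 [-69.  35. 321.] [ 0.016  -0.1739  0.0786] [-0.0136  0.0027  0.0009]
1.0 [-33.  35. 352.] [ 0.0183 -0.4264  0.2674] [-0.0247  0.0027  0.001 ]
1.2 [  8.  35. 375.] [ 0.0209 -0.6354  0.5019] [-0.0358  0.0027  0.001 ]
1.4 [ 54.  35. 389.] [ 0.0237 -0.7908  0.7758] [-0.0413  0.0027  0.0011]
1.55 [ 89.  35. 393.] [ 0.0258 -0.8683  1.0006] [-0.0413  0.0027  0.0011]
1.64 [110.  35. 393.] [ 0.0271 -0.8983  1.1402] [-0.0413  0.0027  0.0011]
```

View pics/c2.png

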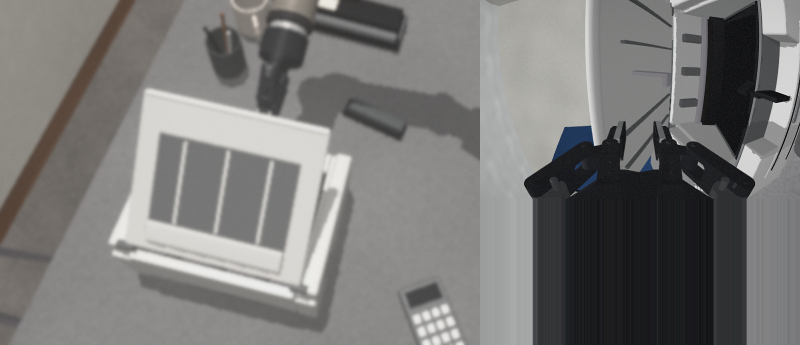

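The scene view shows the cover raised by about 0.6–0.7 rad, standing on its own with no force. The wrist view shows the bay open below. I'll continue to upright.

Request:
send_rows(
  deltas=[
    [0.33,0.01,-0.09,0.04,-0.007,0.001,0],
    [0.33,0.016,-0.17,0.08,-0.014,0.002,0],
    [0.33,0.017,-0.26,0.14,-0.018,0.002,0],
    [0.33,0.018,-0.34,0.2,-0.021,0.002,0],
    [0.33,0.018,-0.43,0.27,-0.025,0.002,0],
    [0.33,0.019,-0.5,0.34,-0.028,0.002,0],
    [0.33,0.02,-0.57,0.42,-0.032,0.002,0],
    [0.33,0.021,-0.64,0.5,-0.036,0.002,0],
    [0.33,0.022,-0.69,0.59,-0.038,0.002,0],
    [0.33,0.023,-0.74,0.68,-0.04,0.002,0],
    [0.33,0.024,-0.79,0.77,-0.041,0.002,0],
    [0.33,0.024,-0.82,0.85,-0.041,0.002,0],
    [0.33,0.025,-0.84,0.92,-0.041,0.002,0],
    [0.33,0.025,-0.86,0.98,-0.041,0.002,0],
    [0.33,0.025,-0.86,0.98,-0.041,0.002,0],
  ],
)

```text
clock: 8.25
tcp_pos: [0.571, 0.3282, 0.3896]
orientation: [-1.917, -0.054, 0.039]
contact_force: [-1.1, 0.7, 0.3]
grip_width: 0.0283
```

Run:
```python
from arc import *
f=r.grab_frame("scene"); t=r.grab_frame("top"); np.savez("pics/s2.npz",**f); np.savez("pics/t2.npz",**t)
im=np.hstack([cv2.resize(f["pixels"][150:350,150:400],(400,320)),cv2.resize(t["pixels"][60:260,170:420],(400,320))])
cv2.imwrite("pics/c3.png",im[...,::-1])
for th in(1.57,1.65):
  print([(n,proj(g,W((118-262*np.cos(th),y,178+262*np.sin(th)))).round(0)) for n,g in(("s",f),("t",t)) for y in(-150,150)])
  print(th,move(o,W(tcp(th,238,20,35)),tool(20)))
```

```text
8.25 q [ 0.3496  0.4854 -0.6698  1.7907 -1.1239  1.0513 -1.0861] P [ 86.   34.8 389.6] F [0.8 1.1 0.3] w 0.02829468513789721
toolz P [ 0.9404  0.0028 -0.3401] tooly P [-0.3401 -0.     -0.9404]
[('s', array([140., 247.])), ('s', array([294., 285.])), ('t', array([179.,  72.])), ('t', array([180., 200.]))]
1.57 (array([-0.0011, -0.0388,  0.0404]), array([-0.0007,  0.0009,  0.    ]))
[('s', array([136., 257.])), ('s', array([291., 296.])), ('t', array([170.,  73.])), ('t', array([171., 201.]))]
1.65 (array([-0.0008, -0.0793,  0.1607]), array([-0.0007,  0.0009,  0.    ]))
```

View pics/c3.png

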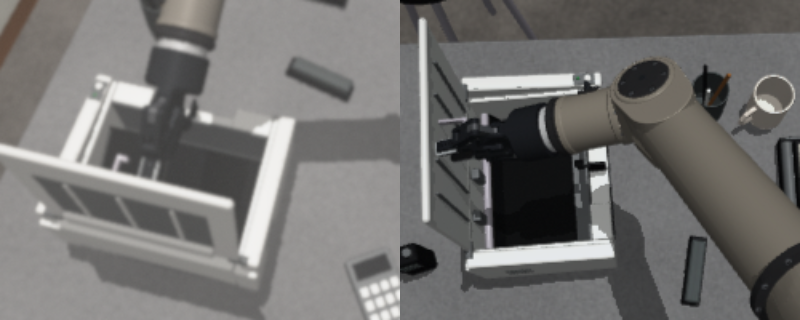

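The cover's top corners are at top-view pixels (183,72) and (187,199), which gives a cover plane angle of about 1.52. It needs another 0.13 rad or so.

Request:
send_rows(
  deltas=[
    [0.33,0,-0.02,0.05,0,0,0],
    [0.33,0,-0.04,0.1,0,0,0],
    [0.33,0,-0.06,0.15,0,0,0],
    [0.33,0,-0.075,0.19,0,0,0],
    [0.33,0,-0.085,0.23,0,0,0],
    [0.33,0,-0.09,0.25,0,0,0],
    [0.33,0,-0.09,0.25,0,0,0],
    [0.33,0,-0.09,0.25,0,0,0],
  ],
)

```text
clock: 9.02
tcp_pos: [0.5698, 0.3661, 0.3898]
orientation: [-1.917, -0.052, 0.037]
contact_force: [-0.6, 0.1, 0.6]
grip_width: 0.0286
```

Request:
send_rows(
  deltas=[
    [0.33,0,0,-0.1,0,0,0],
    [0.33,0,0,-0.3,0,0,0],
    [0.33,0,0,-0.5,0,0,0],
    [0.33,0,0,-0.75,0,0,0],
    [0.33,0,0,-1,0,0,0],
    [0.33,0,0,-1,0,0,0],
  ],
)

```text
clock: 9.52
tcp_pos: [0.5819, 0.2169, 0.442]
orientation: [-1.921, -0.042, 0.025]
contact_force: [2.2, -0.8, -0.2]
grip_width: 0.0281
```

Run:
```python
from arc import *
f=r.grab_frame("scene"); t=r.grab_frame("top"); np.savez("pics/s3.npz",**f); np.savez("pics/t3.npz",**t)
# bright columns along top edge of cover in top image, mid rows (bead)
for row in(100,130,160,190):
    v=t["pixels"][row,150:215].astype(int).mean(1); i=np.where(v>190)[0]; print(row,i.min()+150 if len(i) else None,i.max()+150 if len(i) else None)
for th in(1.52,1.57,1.62,1.67,1.7): print(th,[proj(t,W((118-262*np.cos(th),y,178+262*np.sin(th)))).round(1) for y in(-100,100)])
# cartridge
tab,res=tri(ray(load("top0"),(440,183)),ray(load("scene0"),(335,113))); print("tab",tab)
c=fit(D)
```

```text
9.52 q [ 0.4922  0.4271 -0.6081  1.7179 -1.054   1.2717 -1.1445] P [-25.7  29.9 442. ] F [-0.9 -2.2 -0.2] w 0.028143210355997216
toolz P [ 0.9391 -0.0124 -0.3434] tooly P [-0.3434  0.0014 -0.9392]
100 163 166
130 163 166
160 164 166
190 164 166
1.52 [array([184.9,  91.5]), array([186.2, 176.9])]
1.57 [array([179.1,  91.9]), array([180.1, 177.4])]
1.62 [array([173.3,  92.5]), array([174.1, 177.9])]
1.67 [array([167.7,  93.1]), array([168.3, 178.5])]
1.7 [array([164.4,  93.6]), array([164.8, 178.9])]
tab [ 0.5564 -0.3236  0.0746]
```

Cover top edge measures a plane angle of about 1.69 (q≈1.79), so it is fully open. Now I'll check reach for the cartridge grasp and placing.

```bash
cat >> h.py <<'E'
def ctool(tau,yaw,flip=1):
    "same as tool() but about a cartridge at world yaw (rad)"
    return R.from_euler('z',yaw-PP[2])*tool(tau,0,flip)
E
python3 - <<'E'
from look import *
c=fit(D); print(c.round(4))
tab=np.array([.5564,-.3236,.080]); yaw=1.578
for fl in(1,-1):
  q=o["joints"].copy()
  if fl<0: q[6]+=np.pi
  for n,p,T in(("pre",tab-ctool(68,yaw,fl).apply([0,0,.15]),ctool(68,yaw,fl)),("grasp",tab,ctool(68,yaw,fl)),
   ("hi",W((-120,0,330)),tool(80,0,fl)),("place",W((-10,0,200)),tool(90,0,fl)),("home",W((33.5,0,148)),tool(90,0,fl))):
    b=ik(p,T,q,c,6); q=b[1]; print(fl,n,b[2].round(1),b[1].round(2))
p=W((-25,30,442)); 
print("to A",move(o,[.57,-.2,.38],ctool(68,1.578)))
E
```

```text
9.62 q [ 0.4876  0.4282 -0.6144  1.7221 -1.0552  1.2681 -1.144 ] P [-19.6  32.6 441. ] F [-0.1  1.3  0.2] w 0.02854645413283671
toolz P [ 0.94   -0.0042 -0.3413] tooly P [-0.3413  0.0008 -0.94  ]
[ 0.      0.2871 -0.0305  0.5418 -0.0314  0.4725 -0.0003 -0.      0.316 ]
1 pre 0.0 [ 0.72  0.64 -0.12  1.39 -0.24  1.35 -0.87]
1 grasp 0.0 [ 0.68  0.73 -0.15  1.58 -0.26  1.06 -0.85]
1 hi 0.0 [ 0.02  0.35 -0.31  1.57 -0.07  1.21 -1.76]
1 place 0.0 [-0.28  0.5  -0.26  1.64  0.14  1.03 -2.09]
1 home 0.0 [-0.34  0.57 -0.25  1.64  0.17  0.95 -2.17]
-1 pre 0.0 [ 0.72  0.64 -0.12  1.39 -0.24  1.35  2.28]
-1 grasp 0.0 [ 0.68  0.73 -0.15  1.58 -0.26  1.06  2.29]
-1 hi 0.0 [ 0.02  0.35 -0.31  1.57 -0.07  1.21  1.38]
-1 place 0.0 [-0.28  0.5  -0.26  1.64  0.14  1.03  1.05]
-1 home 0.0 [-0.34  0.57 -0.25  1.64  0.17  0.95  0.97]
to A (array([-0.2002,  1.342 , -2.5052]), array([-0.2669,  0.0099,  0.0099]))
```

Request:
send_rows(
  deltas=[
    [0.6,0,0.05,-0.25,-0.03,0,0],
    [0.6,-0.02,0.15,-0.5,-0.07,0,0],
    [0.6,-0.03,0.3,-0.75,-0.11,0.003,0.003],
    [0.6,-0.04,0.4,-1,-0.15,0.005,0.005],
    [0.6,-0.04,0.5,-1,-0.19,0.007,0.007],
    [0.6,-0.04,0.5,-1,-0.23,0.009,0.009],
    [0.6,-0.04,0.5,-1,-0.267,0.01,0.01],
    [0.6,-0.04,0.5,-1,-0.267,0.01,0.01],
    [0.6,-0.04,0.5,-1,-0.267,0.01,0.01],
  ],
)

```text
clock: 10.37
tcp_pos: [0.5799, 0.0623, 0.422]
orientation: [-2.755, -0.024, 0.005]
contact_force: [0.3, -0.4, 0.8]
grip_width: 0.051
```

Request:
send_rows(
  deltas=[
    [1,0,0.25,0,0,0,0],
    [1,0,0.5,0,0,0,0],
    [1,0,0.75,0,0,0,0],
    [1,0,1,0,0,0,0],
    [1,0,1,0,0,0,0],
  ],
)

```text
clock: 10.78
tcp_pos: [0.58, -0.091, 0.3593]
orientation: [-2.758, 0.005, 0.012]
contact_force: [-0.5, -1.3, -0.6]
grip_width: 0.0852
```

Request:
send_rows(
  deltas=[
    [1,0,0.25,0,0,0,0],
    [1,0,0.5,0,0,0,0],
    [1,0,0.75,0,0,0,0],
    [1,0,0.95,0,0,0,0],
    [1,0,0.95,0,0,0,0],
    [1,0,0.95,0,0,0,0],
  ],
)

```text
clock: 11.28
tcp_pos: [0.5819, -0.2156, 0.309]
orientation: [-2.754, -0.006, 0.008]
contact_force: [-0.1, 0.5, 1.1]
grip_width: 0.0853
```

Run:
```python
from look import *
print(o["tcp_pos"])
f=r.grab_frame("wrist"); cv2.imwrite("pics/w5.png",f["pixels"][...,::-1]); np.savez("pics/w5.npz",**f)
tab=np.array([.556,-.324,.085])
print(proj(f,tab,True),[proj(f,(x,y,.034),True).round(1) for x,y in((.69,-.237),(.692,-.323),(.42,-.238),(.421,-.324))])
```

```text
11.28 q [ 0.6242  0.4582 -0.2807  1.4933 -0.2411  1.3595 -1.1354] P [-457.6   53.3  309. ] F [0.5 0.  1.1] w 0.08525891622544489
toolz P [ 0.3775 -0.0138 -0.9259] tooly P [-0.9247  0.0472 -0.3777]
[ 0.5819 -0.2156  0.309 ]
[483.3222 209.2354] [array([418.9,  85.7]), array([487.1,  89.6]), array([403.7, 280.2]), array([461.1, 288. ])]
```

View pics/w5.png

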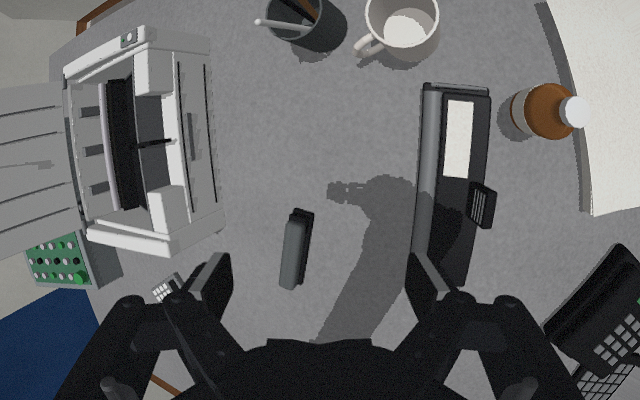

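The wrist view shows the tab at about (468–497,180–230), the far cartridge end near row 86 and the bottle well to the side at (545,110). I'll refine the cartridge's centre and yaw from image edges.

Run:
```python
from h import *
np.set_printoptions(precision=1,suppress=True,linewidth=200)
t=load("top0");w=load("w5");s=load("scene0")
g=lambda f:f["pixels"].astype(float).mean(2)
T=g(t)
print("top cols rows140-152"); 
for c in(412,420,430): print(c,T[142:154,c].astype(int),"|",T[222:236,c].astype(int))
for rr in(155,170,200,215): print("row",rr,T[rr,400:414].astype(int),"|",T[rr,428:448].astype(int))
print("tab cols rows"); print(T[172:196,442].astype(int),T[172:196,444].astype(int))
Wg=g(w)
print("w5 tab row203",Wg[203,455:505].astype(int)); print("col 492",Wg[172:240,492].astype(int))
for c in(430,450,475): print("w5 col",c,Wg[74:98,c].astype(int))
for rr in(100,130,160,190,220,250): print("w5 row",rr,Wg[rr,408:432].astype(int))
```

```text
top cols rows140-152
412 [96 96 96 86 86 30 64 96 96 97 97 96] | [ 8  7  6  5  5  4  8 31 59 97 97 97 96 96]
420 [ 97  97  95  80  72  19  25  80 200 197 199 200] | [46 57 29 38 68 59 10 31 62 97 95 93 91 93]
430 [96 93 89 76 35 19 23 22 23 23 23 22] | [26  7 12 45 93 26 14 43 62 96 94 93 93 91]
row 155 [101  99  96  91  53  36   4   8  30  54  67  79  94  85] | [187  22  22  23  21  23  27  49  52  53  55  55  49  22  31  68  72  73  71  71]
row 170 [97 96 94 94 92 53 38  4  8 26 52 67 78 94] | [199 188  60  24  23  24  24  24  44  96  97  98  98  98  96  93  91  91  91  91]
row 200 [95 93 95 95 96 93 89 52 49  4  7 23 50 64] | [ 28  28  27  27  26  26  26  25  26  25  29  56  98  98  98  97  97 100  99  98]
row 215 [92 91 92 95 95 92 95 91 52 48  5  6 19 48] | [29 29 29 29 28 27 28 28 27 27 27 27 44 94 93 94 94 93 95 99]
tab cols rows
[91 87 44 14 13 14 13 15 14 14 13 14 10 10  9  9 18 61 99 96 93 96 97 96] [ 93  92  70  34  32  26  25  19  19  20  20  16  16  13  13  19  53  93  95  99 100  96  94  97]
w5 tab row203 [ 48  43  46  42  42  49  45  44  42  41  42  32  18  22  14  21 
[... 653 characters left out ...]
0 133 135 137 137 134 133 130 129 131 134 121  93 118 120  90  42  47  60  66  36  29  42  56]
w5 row 100 [135 134 137 140 138 138 136 135 133 135 132 131  88  89  32  51  83  94 101 105 113 114 118 128]
w5 row 130 [137 138 135 135 133 133 131 131 135 137 121  90  79  31  61  86  95 102 109 110 116 122 130 134]
w5 row 160 [133 137 136 135 137 133 134 138 129 107  72  42  58  85  96 103 105 115 117 124 127 133 132 129]
w5 row 190 [ 92  92  89  93  92  92  88  85  70  31  77  95  99 108 111 118 121 128 130 130 129 122 118 114]
w5 row 220 [90 87 89 84 84 67 42 60 70 72 73 75 79 79 79 81 79 81 80 78 73 73 71 57]
w5 row 250 [88 70 42 61 69 70 74 79 75 76 76 78 75 75 78 75 75 77 71 43 21 20 28 31]
```

Run:
```python
from h import *
np.set_printoptions(precision=4,suppress=True)
t=load("top0");w=load("w5")
print("far end top",atz(t,(430,144),.034),atz(t,(412,144.7),.034)," near ground",atz(t,(412,229.7),0),atz(t,(430,229.7),0))
print("far end w5",atz(w,(430,82),.034,True), "near top edge?")
print("rear edge top",atz(t,(404,155),.02),atz(t,(407.7,215),.02)); print("rear edge w5",[atz(w,p,.02,True) for p in((421,100),(419,130),(417.7,160),(416.5,190),(413.5,220),(409.3,250))])
print("tab center top",atz(t,(443,181.2),.095),"w5",atz(w,(492,206),.095,True),"tri",tri(ray(t,(445,181)),ray(w,(495.5,206),True)))
print("tab ends w5",atz(w,(492,189.5),.095,True),atz(w,(492,222.5),.095,True))
```

```text
far end top [ 0.6994 -0.3162  0.034 ] [ 0.6988 -0.2566  0.034 ]  near ground [ 0.4209 -0.2433  0.    ] [ 0.4192 -0.3017  0.    ]
far end w5 [ 0.6955 -0.2508  0.034 ] near top edge?
rear edge top [ 0.6685 -0.2309  0.02  ] [ 0.4667 -0.2282  0.02  ]
rear edge w5 [array([ 0.6726, -0.2392,  0.02  ]), array([ 0.6333, -0.238 ,  0.02  ]), array([ 0.5936, -0.2386,  0.02  ]), array([ 0.5528, -0.2402,  0.02  ]), array([ 0.5097, -0.2401,  0.02  ]), array([ 0.4632, -0.2392,  0.02  ])]
tab center top [ 0.5579 -0.3267  0.095 ] w5 [ 0.5637 -0.3316  0.095 ] tri (array([ 0.561 , -0.3377,  0.0827]), [np.float64(0.5661725986603838), np.float64(0.5661725986603343)])
tab ends w5 [ 0.582  -0.3287  0.095 ] [ 0.545 -0.335  0.095]
```

Length check: 275 mm against 274 given. Centre is about (0.559, −0.280), yaw about 1.57, and the grip point about (0.560, −0.322, 0.085). I'll move to pre-grasp.

Run:
```python
from look import *
T=ctool(68,1.57); tab=np.array([.560,-.322,.085])
for d in(-.1,.008): print(d,move(o,tab+T.apply([0,0,d]),T))
```

```text
11.33 q [ 0.6226  0.4566 -0.2828  1.4932 -0.2412  1.3596 -1.1358] P [-455.5   52.5  310.2] F [ 1.1 -0.3 -0.1] w 0.08543818338184439
toolz P [ 0.3774 -0.0144 -0.9259] tooly P [-0.9249  0.0437 -0.3776]
-0.1 (array([-0.1566,  1.2335,  0.4512]), array([-0.001 ,  0.002 ,  0.0023]))
0.008 (array([-0.152 ,  1.2359,  1.1712]), array([-0.001 ,  0.002 ,  0.0023]))
```

Request:
send_rows(
  deltas=[
    [0.85,-0.04,0.25,0.09,0,0,0],
    [0.85,-0.08,0.5,0.18,0,0,0],
    [0.85,-0.12,0.75,0.27,0,0,0],
    [0.85,-0.157,1,0.45,-0.001,0.002,0.0023],
    [0.85,-0.157,1,0.45,-0.001,0.002,0.0023],
  ],
)

```text
clock: 11.75
tcp_pos: [0.5562, -0.3303, 0.1864]
orientation: [-2.758, 0.007, 0.008]
contact_force: [-2.4, 0.7, -1.9]
grip_width: 0.0724
```

Request:
send_rows(
  deltas=[
    [0.85,0,0.12,0,0,0,0],
    [0.85,0,0.234,0,0,0,0],
    [0.85,0,0.234,0,0,0,0],
    [0.85,0,0.234,0,0,0,0],
  ],
)

```text
clock: 12.08
tcp_pos: [0.5616, -0.3606, 0.1807]
orientation: [-2.761, -0.002, -0.005]
contact_force: [0.2, 0.4, 0.6]
grip_width: 0.0728
```

Run:
```python
from look import *
T=ctool(68,1.57); tab=np.array([.560,-.322,.085])
print(move(o,tab+T.apply([0,0,.008]),T))
f=r.grab_frame("wrist"); np.savez("pics/w6.npz",**f); cv2.imwrite("pics/w6.png",f["pixels"][...,::-1])
print(proj(f,tab,True), proj(f,tab-T.apply([0,0,.014]),True))
```

```text
12.08 q [ 0.764   0.6635 -0.2241  1.4465 -0.1913  1.2569 -0.9189] P [-601.3   81.5  180.7] F [ 0.4 -0.2  0.6] w 0.07284137983703136
toolz P [ 0.3704 -0.0232 -0.9286] tooly P [-0.9273  0.0486 -0.3711]
(array([-0.0131, -0.0028,  0.7412]), array([ 0.0012, -0.0009,  0.0008]))
[318.419 207.478] [318.4942 213.1441]
```

View pics/w6.png

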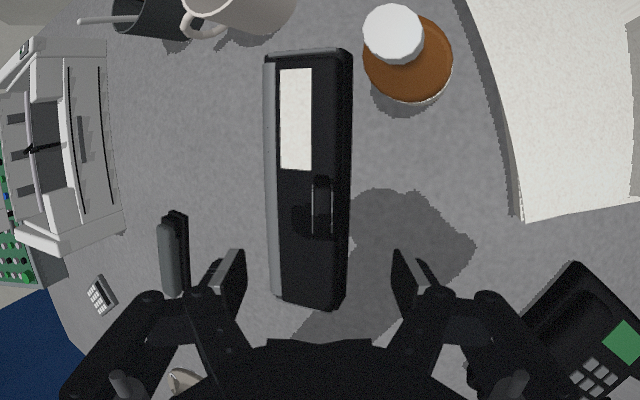

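The tab is at (312–334,178–235), about 4 px from the prediction, and sits centred between the fingers. The bottle clears. I'll descend and grip.

Request:
send_rows(
  deltas=[
    [0.85,0,0.01,0.15,0,0,0],
    [0.85,0,0.012,0.3,0,0,0],
    [0.85,0,0.012,0.45,0.001,0,0],
    [0.85,0,0.012,0.57,0.001,0,0],
    [0.85,0,0.012,0.66,0.001,0,0],
    [0.85,0,0.012,0.72,0.001,-0.001,0.001],
    [0.85,0,0.012,0.74,0.001,-0.001,0.001],
    [0.85,0,0.012,0.74,0.001,-0.001,0.001],
  ],
  squeeze=40,
)

```text
clock: 12.8
tcp_pos: [0.5615, -0.3194, 0.0765]
orientation: [-2.757, -0.0, 0.003]
contact_force: [-0.7, 0.3, 0.1]
grip_width: 0.0725
```

Request:
send_rows(
  deltas=[
    [0.4,0,0,0,0,0,0],
    [0.4,0,0,0,0,0,0],
    [0.2,0,0,0,0,0,0],
    [0.1,0,0,0,0,0,0],
    [0,0,0,0,0,0,0],
    [0,0,0,0,0,0,0],
    [0,0,0,0,0,0,0],
    [0,0,0,0,0,0,0],
    [0,0,0,0,0,0,0],
    [0,0,0,0,0,0,0],
  ],
  squeeze=80,
)

```text
clock: 13.63
tcp_pos: [0.5611, -0.321, 0.0764]
orientation: [-2.758, 0.002, 0.002]
contact_force: [0.2, -2.7, 2.8]
grip_width: 0.0131
```

Run:
```python
from look import *
print(o["tcp_pos"],o["contact_force"],move(o,o["tcp_pos"]+[0,0,.1]))
```

```text
13.63 q [ 0.7326  0.745  -0.2359  1.569  -0.1918  1.0526 -0.9181] P [-561.7   79.9   76.4] F [-2.7 -0.1  2.8] w 0.013072350321542567
toolz P [ 0.3733 -0.0191 -0.9275] tooly P [-0.926   0.0521 -0.3738]
[ 0.5611 -0.321   0.0764] [ 0.2038 -2.7323  2.8334] (array([-0.0012, -0.2492, -0.6183]), array([0., 0., 0.]))
```

The tab is gripped at 13 mm. I'll lift it straight up.

Request:
send_rows(
  deltas=[
    [0,0,-0.03,-0.08,0,0,0],
    [0,0,-0.07,-0.18,0,0,0],
    [0,0,-0.11,-0.28,0,0,0],
    [0,0,-0.16,-0.4,0,0,0],
    [0,0,-0.22,-0.54,0,0,0],
    [0,0,-0.28,-0.69,0,0,0],
    [0,0,-0.33,-0.82,0,0,0],
    [0,0,-0.374,-0.927,0,0,0],
    [0,0,-0.374,-0.927,0,0,0],
  ],
)

```text
clock: 14.38
tcp_pos: [0.563, -0.3208, 0.2313]
orientation: [-2.761, -0.001, -0.005]
contact_force: [1.7, -0.6, -5.0]
grip_width: 0.0128
```

Run:
```python
from look import *
print(o["tcp_pos"],o["contact_force"],o["moment"])
print(move(o,[.561,-.321,.33]),move(o,[.58,-.17,.34]),move(o,W((-22,0,330)),tool(90)))
```

```text
14.38 q [ 0.7322  0.5797 -0.2385  1.4724 -0.2081  1.298  -0.9753] P [-561.6   77.9  231.3] F [-0.7 -1.6 -5. ] w 0.012758877624405848
toolz P [ 0.3704 -0.0238 -0.9286] tooly P [-0.9273  0.0492 -0.3711]
[ 0.563  -0.3208  0.2313] [ 1.6501 -0.6401 -5.0237] [-0.9375 -0.1166 -0.0707]
(array([-0.011 , -0.2432, -0.6117]), array([0., 0., 0.])) (array([ 0.1156, -1.2025, -0.2995]), array([0., 0., 0.])) (array([ 0.3251, -3.6057,  0.7337]), array([-0.121 , -0.0045, -0.0169]))
```

Request:
send_rows(
  deltas=[
    [0,0,-0.05,-0.1,0,0,0],
    [0,0,-0.13,-0.22,0,0,0],
    [0,0,-0.25,-0.35,0,0,0],
    [0,0,-0.42,-0.45,0,0,0],
    [0,0,-0.6,-0.52,0,0,0],
    [0,0,-0.75,-0.55,0,0,0],
  ],
)

```text
clock: 14.88
tcp_pos: [0.5616, -0.2457, 0.3463]
orientation: [-2.758, 0.001, 0.002]
contact_force: [1.0, 0.8, -4.1]
grip_width: 0.0132
```

Request:
send_rows(
  deltas=[
    [0,0.02,-0.15,0.07,0,0,0],
    [0,0.03,-0.31,0.14,0,0,0],
    [0,0.05,-0.47,0.21,0,0,0],
    [0,0.07,-0.63,0.28,0,0,0],
    [0,0.09,-0.79,0.35,0,0,0],
    [0,0.108,-0.95,0.43,0,0,0],
  ],
)

```text
clock: 15.38
tcp_pos: [0.5771, -0.0893, 0.3374]
orientation: [-2.758, 0.001, 0.005]
contact_force: [0.4, -0.7, -4.3]
grip_width: 0.0132
```

Request:
send_rows(
  deltas=[
    [0,0.02,-0.14,0.06,-0.01,0,-0.002],
    [0,0.03,-0.28,0.12,-0.03,-0.001,-0.004],
    [0,0.05,-0.42,0.18,-0.05,-0.002,-0.007],
    [0,0.07,-0.56,0.25,-0.07,-0.003,-0.01],
    [0,0.09,-0.7,0.31,-0.09,-0.004,-0.013],
    [0,0.1,-0.82,0.36,-0.11,-0.004,-0.015],
    [0,0.108,-0.9,0.4,-0.121,-0.0045,-0.017],
    [0,0.108,-0.9,0.4,-0.121,-0.0045,-0.017],
    [0,0.108,-0.9,0.4,-0.121,-0.0045,-0.017],
  ],
)

```text
clock: 16.13
tcp_pos: [0.5929, 0.0594, 0.3321]
orientation: [-3.136, -0.092, 0.013]
contact_force: [0.1, -1.1, -4.9]
grip_width: 0.0129
```

Run:
```python
from look import *
print(o["tcp_pos"],o["contact_force"],o["moment"])
print(move(o,W((-22,0,330)),tool(90)))
f=r.grab_frame("top"); np.savez("pics/t4.npz",**f); s=r.grab_frame("scene"); np.savez("pics/s4.npz",**s); w=r.grab_frame("wrist"); np.savez("pics/w7.npz",**w)
```

```text
16.13 q [ 0.0936  0.3076 -0.3764  1.613   0.1111  1.2506 -1.8147] P [-183.6   27.5  332.1] F [-1.1 -0.  -4.9] w 0.012890220188622686
toolz P [ 0.0044  0.0085 -1.    ] tooly P [-1.     -0.0044 -0.0044]
[0.5929 0.0594 0.3321] [ 0.0675 -1.0625 -4.8853] [-0.1766 -0.0137 -0.0142]
(array([ 0.1885, -1.0766,  0.0168]), array([-0.0014,  0.0027,  0.0014]))
```

Run:
```python
from h import *
import json
np.set_printoptions(precision=1,suppress=True,linewidth=220)
D=json.load(open("D.json")); q,x,v=D[-1]; T=R.from_rotvec(v)
t22=np.radians(22)
# cart axes in tool frame at nominal grasp: tool z = tab down direction; cart x,z in tool coords
def cart2world(X):
    d=(np.array(X)-[-42,0,85])/1e3   # from tab point, cart frame
    # tool z in cart =(sin22,0,-cos22); tool x = -y ; tool y = (-cos22,0,-sin22)
    Z=np.array([np.sin(t22),0,-np.cos(t22)]);Y=np.array([-np.cos(t22),0,-np.sin(t22)])
    l=np.array([-d[1],d@Y,d@Z-.0093]); return x+T.apply(l)
for n,f,fs in(("t4",load("t4"),0),("s4",load("s4"),0),("w7",load("w7"),1)):
    G=f["pixels"].astype(float).mean(2)
    for lab,X in dict(farTopRear=(40,-137,34),farTopMid=(25,-137,34),nearTopMid=(25,137,34),nearBotMid=(25,137,0),nearTopRear=(40,137,34),tab=(-42,0,99)).items():
        u=proj(f,cart2world(X),fs); print(n,lab,u,end=" ")
        if 12<u[0]<628 and 12<u[1]<388:
            c,rw=np.round(u).astype(int); print("col@-10",G[rw-10:rw+11,c].astype(int),"row",G[rw,c-10:c+11].astype(int))
        else: print()
```

```text
t4 farTopRear [291.7 112. ] col@-10 [54 50 42 33 26 21 18 20 17 13 14 15 19 42 65 68 67 65 63 63 60] row [ 97  96 108 116 113 106  96  94 101  74  14  17  37  49  46  40  49 102 132 128 125]
t4 farTopMid [296.7 110.8] col@-10 [124 127 134 131 116 110  94  60  49  49  42  40  42  42  43  43  42  41  40  40  43] row [105 104 103 100  50  13  19  44  51  46  42  60 113 136 133 130 128 125 123 121 117]
t4 nearTopMid [304.8 209.7] col@-10 [ 8 10  9 11 21 40 13 19 50 44 24 41 28 64 62 63 64 64 67 68 66] row [128 132 132 124  21  14  17  23  27  26  24  24  18   9   6   6   6   9   8  12  14]
t4 nearBotMid [310.  211.3] col@-10 [ 9  9  6  7  9 16 42 49 23  6 16 51 63 62 62 61 60 61 61 63 62] row [ 52  31  41  49  46  41  41  39  19  16  16  22  28  29  36  46  90 110 108 108 109]
t4 nearTopRear [299.5 210.5] col@-10 [ 51  52  50  51  49  33   8  12  19  14  52 121 135 135 136 136 138 137 137 127 103] row [133 135 135 133 133 134 133 133 128  73  52  31  41  49  46  41  41  39  19  16  16]
t4 tab [314.5 147. ] col@-10 [77 74 73 72 70 69 67 66 64 62 60 59 57 55 53 51 48 46 45 44 45] row [16 1
[... 1679 characters left out ...]
8 142 143 118 105 101 105]
w7 nearTopMid [267.6 365.3] col@-10 [25 34 21 16 32 18 29 27 22 14 19 31 27 21 13 20 25 20 23 24 19] row [24 12 20 20 28 24 31 22 20 23 19  5 25 27 23 19 27 21 11 24 19]
w7 nearBotMid [284.7 342.9] col@-10 [30  9 19 23 19 19 19 29 28 25 24 27 30 24 24 25 29 21 26 22 27] row [27 14 22 15 20 25 19 30 20 24 24 21 24 20 29 21 10 24 26 13 26]
w7 nearTopRear [253.4 360.1] col@-10 [26 23 26 18 21 19 24 18 21 25 30 11 23 17 22 33 19 18 26 24 22] row [24 23 25 20 19 22 22 20 26 16 30 26 21 25 15 19 14 18 28 18 16]
w7 tab [298.4 295.3] col@-10 [96 18 23 22  9 15 25 22 23 17 14 27 23 15 16 19 22  7 28 22 17] row [28 19 30 29 30 23 15 28 18 21 14 27 39 29 30 23 27 18 24 11 23]
```

Run:
```python
from h import *
a=cv2.resize(load("t4")["pixels"][90:225,230:340],None,fx=4,fy=4,interpolation=cv2.INTER_CUBIC)
b=cv2.resize(load("w7")["pixels"],(350,219))
im=np.zeros((540,800,3),np.uint8); im[:540,:440]=a; im[:219,445:795]=b
s=cv2.resize(load("s4")["pixels"][140:250,200:350],None,fx=2.3,fy=2.3,interpolation=cv2.INTER_CUBIC); im[240:240+s.shape[0],445:445+s.shape[1]]=s
cv2.imwrite("pics/c4.png",im[...,::-1])
```

```text
(no output)
```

View pics/c4.png

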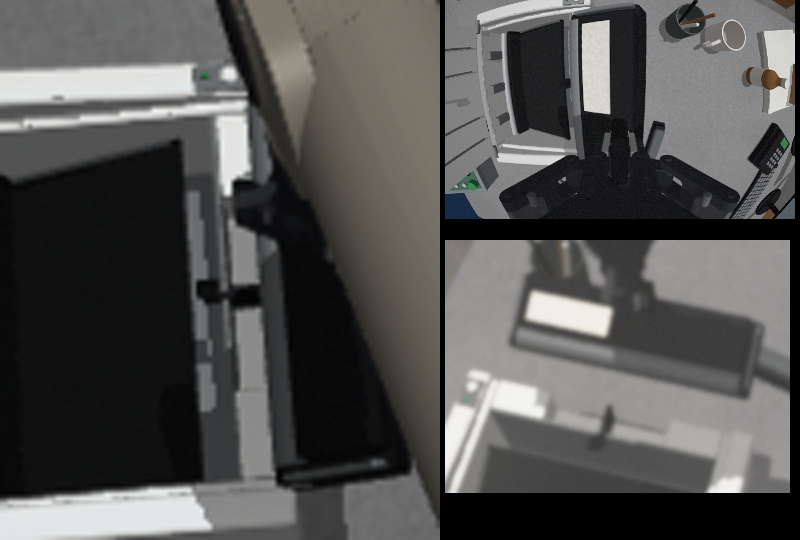

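The picture shows the cartridge held the right way up, nose-down at the guide angle, with the bay open in front of it. I'll check the sideways offset using its near-end corners.

```bash
cat > cw.py <<'E'
from h import *
import json
t22=np.radians(22)
def cart2world(X,x,T,k=.0093):
    d=(np.array(X)-[-42,0,85])/1e3
    Z=np.array([np.sin(t22),0,-np.cos(t22)]);Y=np.array([-np.cos(t22),0,-np.sin(t22)])
    return np.array(x)+T.apply([-d[1],d@Y,d@Z-k])
E
python3 - <<'E'
from cw import *
D=json.load(open("D.json")); q,x,v=D[-1]; T=R.from_rotvec(v)
s=load("s4");t=load("t4");w=load("w7")
for n,f,fs in(("s4",s,0),("t4",t,0),("w7",w,1)):
    for X in((42,-137,0),(42,-137,34),(42,137,0),(42,137,34),(-42,137,34),(-42,125,55),(-42,-125,55),(17,-125,55)): print(n,X,proj(f,cart2world(X,x,T),fs).round(1))
G=s["pixels"].astype(int).mean(2).astype(int)
for r_ in(188,192,196): print(r_,"L",G[r_,218:242])
for r_ in(190,196,202): print(r_,"R",G[r_,322:346])
E
```

```text
s4 (42, -137, 0) [229.5 187.4]
s4 (42, -137, 34) [225.2 185.9]
s4 (42, 137, 0) [330.9 209.5]
s4 (42, 137, 34) [330.  208.8]
s4 (-42, 137, 34) [337.3 175.9]
s4 (-42, 125, 55) [332.1 173.6]
s4 (-42, -125, 55) [234.7 153.3]
s4 (17, -125, 55) [229.3 176.2]
t4 (42, -137, 0) [296.4 116.5]
t4 (42, -137, 34) [291.1 112.2]
t4 (42, 137, 0) [304.2 212.2]
t4 (42, 137, 34) [298.8 210.6]
t4 (-42, 137, 34) [329.1 205.9]
t4 (-42, 125, 55) [325.7 200. ]
t4 (-42, -125, 55) [316.9 106.1]
t4 (17, -125, 55) [296.4 111.4]
w7 (42, -137, 0) [251.4  32.5]
w7 (42, -137, 34) [223.1  23.5]
w7 (42, 137, 0) [269.5 338.1]
w7 (42, 137, 34) [251.6 359.4]
w7 (-42, 137, 34) [338.7 387.1]
w7 (-42, 125, 55) [330.1 396.8]
w7 (-42, -125, 55) [333.3  10.5]
w7 (17, -125, 55) [233.8  27.2]
188 L [158 156 155 155 154 153 155 154 154 152 150 149 144 142 135 130 127 122
 114 108 101  98  96  93]
192 L [155 156 155 155 154 154 156 158 158 156 156 156 155 156 156 154 155 153
 153 153 151 152 154 155]
196 L [159 157 155 156 155 154 155 155 155 154 155 155 157 157 156 155 154 152
 151 152 153 153 155 157]
190 R [ 62  63  61  61  61  61  60  58  60  65  76  87  83  81  92 108 113 115
 113 113 113 112 114 116]
196 R [ 68  66  63  62  62  60  60  61  67  79  84  78  66  62  64  66  71  75
  79  84  90  95 102 106]
202 R [ 97  99 100 100  94  85  73  74  84  89  89 106 130 142 140 132 127 121
 113  98  81  71  66  64]
```

Most corners agree within about 1 px, and one is 2.6 px off (about 2 mm toward +y). That is inside the 5 mm slack. I'll move over the bay.

Request:
send_rows(
  deltas=[
    [0,0.03,-0.12,0,0,0.001,0],
    [0,0.07,-0.26,0,-0.001,0.002,0.001],
    [0,0.11,-0.42,0,-0.001,0.0027,0.0014],
    [0,0.15,-0.6,0,-0.001,0.0027,0.0014],
    [0,0.18,-0.78,0,-0.001,0.0027,0.0014],
    [0,0.188,-0.92,0,-0.001,0.0027,0.0014],
    [0,0.188,-1,0.017,-0.001,0.0027,0.0014],
    [0,0.188,-1,0.017,-0.001,0.0027,0.0014],
    [0,0.188,-1,0.017,-0.001,0.0027,0.0014],
  ],
)

```text
clock: 17.03
tcp_pos: [0.6142, 0.2068, 0.3302]
orientation: [3.14, 0.076, 0.002]
contact_force: [0.2, -0.4, -4.2]
grip_width: 0.013
```

Run:
```python
from look import *
for X in((-18,0,250),(-18,0,185),(-18,0,167)): print(move(o,W(X),tool(90)))
```

```text
17.03 q [-0.1228  0.401  -0.4145  1.4936  0.1661  1.2806 -2.0776] P [-37.6  -1.8 330.2] F [-0.5 -0.2 -4.2] w 0.013000827368480109
toolz P [-0.0006 -0.0014 -1.    ] tooly P [-1.      0.0055  0.0006]
(array([-0.0134, -0.1307,  0.5345]), array([ 0.0002, -0.0005, -0.0018]))
(array([-0.014 , -0.131 ,  0.9678]), array([ 0.0002, -0.0005, -0.0018]))
(array([-0.0142, -0.131 ,  1.0878]), array([ 0.0002, -0.0005, -0.0018]))
```

Request:
send_rows(
  deltas=[
    [0,-0.013,-0.06,0.05,0,0,-0.001],
    [0,-0.013,-0.12,0.15,0,0,-0.0018],
    [0,-0.013,-0.131,0.27,0,0,-0.0018],
    [0,-0.013,-0.131,0.39,0,0,-0.0018],
    [0,-0.013,-0.131,0.5,0,0,-0.0018],
    [0,-0.013,-0.131,0.6,0,0,-0.0018],
    [0,-0.013,-0.131,0.69,0,0,-0.0018],
    [0,-0.013,-0.131,0.77,0,0,-0.0018],
    [0,-0.013,-0.131,0.84,0,0,-0.0018],
    [0,-0.013,-0.131,0.9,0,0,-0.0018],
    [0,-0.013,-0.131,0.95,0,0,-0.0018],
    [0,-0.013,-0.131,0.95,0,0,-0.0018],
  ],
)

```text
clock: 18.03
tcp_pos: [0.611, 0.2274, 0.1867]
orientation: [3.14, 0.087, 0.001]
contact_force: [-0.5, -0.5, -5.0]
grip_width: 0.0128
```

Run:
```python
from look import *
print("mom",RP.inv().apply(o["moment"]).round(2))
for X in((-18,0,175),(-18,0,166)): print(move(o,W(X),tool(90)))
```

```text
18.03 q [-0.1644  0.5239 -0.4014  1.6451  0.232   1.0196 -2.1553] P [-16.8   0.3 186.7] F [-0.5  0.5 -5. ] w 0.012845292215096357
toolz P [-0.0002 -0.0004 -1.    ] tooly P [-1.     -0.001   0.0002]
mom [ 0.04  0.04 -0.02]
(array([0.002 , 0.0077, 0.0777]), array([ 0.0001, -0.0001,  0.0003]))
(array([0.002 , 0.0077, 0.1377]), array([ 0.0001, -0.0001,  0.0003]))
```

Request:
send_rows(
  deltas=[
    [0,0,0,0.015,0,0,0],
    [0,0,0,0.03,0,0,0],
    [0,0,0,0.045,0,0,0],
    [0,0,0,0.06,0,0,0],
    [0,0,0,0.075,0,0,0],
    [0,0,0,0.085,0,0,0],
    [0,0,0,0.095,0,0,0],
    [0,0,0,0.105,0,0,0],
    [0,0,0,0.112,0,0,0],
    [0,0,0,0.12,0,0,0],
    [0,0,0,0.12,0,0,0],
  ],
)

```text
clock: 18.95
tcp_pos: [0.6116, 0.2278, 0.1701]
orientation: [-3.14, -0.087, -0.004]
contact_force: [0.4, -1.0, -4.7]
grip_width: 0.0127
```

Run:
```python
from look import *
print("mom",RP.inv().apply(o["moment"]).round(2))
```

```text
18.95 q [-0.1679  0.5411 -0.3972  1.6585  0.2416  0.9883 -2.1629] P [-16.4  -0.3 170.1] F [-1.  -0.4 -4.7] w 0.012744912780918454
toolz P [ 0.0006 -0.0023 -1.    ] tooly P [-1.     -0.001  -0.0006]
mom [-0.04  0.09 -0.07]
```

Request:
send_rows(
  deltas=[
    [0,0,0,0.006,0,0,0],
    [0,0,0,0.012,0,0,0],
    [0,0,0,0.018,0,0,0],
    [0,0,0,0.024,0,0,0],
    [0,0,0,0.024,0,0,0],
  ],
)

```text
clock: 19.37
tcp_pos: [0.612, 0.2281, 0.1673]
orientation: [-3.139, -0.086, -0.005]
contact_force: [0.9, 0.3, -1.0]
grip_width: 0.0128
```

Run:
```python
from look import *
print("mom",RP.inv().apply(o["moment"]).round(2))
```

```text
19.37 q [-0.1686  0.5443 -0.3964  1.6605  0.2433  0.9823 -2.1644] P [-16.2  -0.8 167.3] F [ 0.3 -1.  -1. ] w 0.012826310855876252
toolz P [ 0.001  -0.0033 -1.    ] tooly P [-1.     -0.0008 -0.001 ]
mom [0.31 0.01 0.03]
```

The guides took the weight at TCP z=167 mm, against 166 predicted. I'll slide down the slope.

Request:
send_rows(
  deltas=[
    [0,-0.004,-0.02,0.011,0,0,0],
    [0,-0.005,-0.04,0.019,0,0,0],
    [0,-0.005,-0.06,0.027,0,0,0],
    [0,-0.005,-0.08,0.035,0,0,0],
    [0,-0.005,-0.1,0.043,0,0,0],
    [0,-0.005,-0.12,0.051,0,0,0],
    [0,-0.005,-0.14,0.059,0,0,0],
    [0,-0.005,-0.16,0.067,0,0,0],
    [0,-0.005,-0.18,0.076,0,0,0],
    [0,-0.005,-0.2,0.084,0,0,0],
    [0,-0.005,-0.22,0.092,0,0,0],
    [0,-0.005,-0.24,0.1,0,0,0],
    [0,-0.005,-0.26,0.108,0,0,0],
    [0,-0.005,-0.28,0.116,0,0,0],
    [0,-0.005,-0.28,0.116,0,0,0],
  ],
)

```text
clock: 20.62
tcp_pos: [0.6089, 0.2714, 0.1497]
orientation: [-3.138, -0.088, -0.006]
contact_force: [1.4, 2.4, 2.6]
grip_width: 0.0132
```

Run:
```python
from look import *
print("mom",RP.inv().apply(o["moment"]).round(2))
```

```text
20.62 q [-0.2361  0.5835 -0.3934  1.6394  0.2595  0.9662 -2.233 ] P [ 27.2   0.  149.7] F [ 2.3 -1.6  2.6] w 0.01315629099683752
toolz P [ 0.0022 -0.0038 -1.    ] tooly P [-1.     -0.0021 -0.0022]
mom [ 0.19 -0.46 -0.05]
```

Request:
send_rows(
  deltas=[
    [0,0,-0.01,0.004,0,0,0],
    [0,0,-0.02,0.008,0,0,0],
    [0,0,-0.03,0.012,0,0,0],
    [0,0,-0.037,0.015,0,0,0],
    [0,0,-0.044,0.018,0,0,0],
    [0,0,-0.05,0.02,0,0,0],
    [0,0,-0.055,0.022,0,0,0],
    [0,0,-0.055,0.022,0,0,0],
  ],
)

```text
clock: 21.28
tcp_pos: [0.6089, 0.2782, 0.1469]
orientation: [-3.139, -0.086, -0.006]
contact_force: [1.1, -0.3, 5.4]
grip_width: 0.0129
```

Run:
```python
from look import *
print("mom",RP.inv().apply(o["moment"]).round(2))
```

```text
21.28 q [-0.248   0.5906 -0.3916  1.634   0.2628  0.9652 -2.2454] P [ 34.   -0.3 146.9] F [-0.4 -1.1  5.4] w 0.012914911317344801
toolz P [ 0.001  -0.0039 -1.    ] tooly P [-1.     -0.0007 -0.001 ]
mom [ 0.37 -0.01 -0.12]
```

Request:
send_rows(
  deltas=[
    [0,0,-0.007,0.002,0,0,0],
    [0,0,-0.014,0.004,0,0,0],
    [0,0,-0.02,0.006,0,0,0],
    [0,0,-0.02,0.006,0,0,0],
  ],
)

```text
clock: 21.62
tcp_pos: [0.609, 0.2801, 0.1462]
orientation: [3.14, 0.086, 0.006]
contact_force: [0.3, -2.5, 8.9]
grip_width: 0.013
```

Run:
```python
from look import *
print("mom",RP.inv().apply(o["moment"]).round(2))
```

```text
21.62 q [-0.2523  0.5929 -0.3904  1.6317  0.2647  0.9661 -2.2493] P [ 35.9  -0.6 146.2] F [-2.5 -0.1  8.9] w 0.012989606868291733
toolz P [-0.0006 -0.0041 -1.    ] tooly P [-1.     -0.0006  0.0007]
mom [0.51 0.51 0.25]
```

Request:
send_rows(
  deltas=[
    [0,0,-0.008,0,0,0,0],
    [0,0,-0.016,0,0,0,0],
    [0,0,-0.024,0,0,0,0],
    [0,0,-0.024,0,0,0,0],
    [0,0,-0.024,0,0,0,0],
  ],
)

```text
clock: 22.03
tcp_pos: [0.609, 0.2804, 0.1464]
orientation: [3.135, 0.083, 0.005]
contact_force: [-3.4, -10.8, 13.7]
grip_width: 0.0128
```

Run:
```python
from look import *
print("mom",RP.inv().apply(o["moment"]).round(2))
```

```text
22.03 q [-0.2563  0.5937 -0.3881  1.6291  0.2667  0.971  -2.2538] P [ 36.2  -0.6 146.4] F [-10.6   3.9  13.7] w 0.012833622782676198
toolz P [-0.0052 -0.003  -1.    ] tooly P [-1.      0.0011  0.0052]
mom [1.06 1.92 0.29]
```

Fx rose to −10.6 N with almost no further motion (0.3 of 3.6 mm), so it is against the stop. I'll ease off and release.

Request:
send_rows(
  deltas=[
    [0,0,0.01,-0.008,0,0,0],
    [0,0,0.015,-0.012,0,0,0],
    [0,0,0.015,-0.012,0,0,0],
    [0.2,0,0.015,-0.012,0,0,0],
    [0.25,0,0.015,-0.012,0,0,0],
    [0.35,0,0.015,-0.012,0,0,0],
    [0.4,0,0.015,-0.012,0,0,0],
    [0.4,0,0.015,-0.012,0,0,0],
    [0.4,0,0.015,-0.012,0,0,0],
  ],
)

```text
clock: 22.78
tcp_pos: [0.6078, 0.2829, 0.147]
orientation: [-3.139, -0.088, -0.004]
contact_force: [-0.0, 0.3, -0.3]
grip_width: 0.034
```

Run:
```python
from look import *
print("mom",RP.inv().apply(o["moment"]).round(2))
```

```text
22.78 q [-0.2546  0.5928 -0.3923  1.6302  0.2627  0.9684 -2.2507] P [ 38.7   0.5 147. ] F [ 0.3  0.  -0.3] w 0.03399291630265184
toolz P [ 0.001  -0.0025 -1.    ] tooly P [-1.     -0.0016 -0.001 ]
mom [-0.01  0.03  0.05]
```

Released and free of contact. For a gentle seating check, I'll push the tab backwards with the front finger.

Request:
send_rows(
  deltas=[
    [0.4,0,-0.02,0,0,0,0],
    [0.4,0,-0.035,0,0,0,0],
    [0.4,0,-0.048,0,0,0,0],
    [0.4,0,-0.058,0,0,0,0],
    [0.4,0,-0.066,0,0,0,0],
    [0.4,0,-0.066,0,0,0,0],
  ],
)

```text
clock: 23.28
tcp_pos: [0.6077, 0.2904, 0.147]
orientation: [3.138, 0.085, 0.003]
contact_force: [-0.3, -5.1, 2.1]
grip_width: 0.0342
```

Run:
```python
from look import *
print("mom",RP.inv().apply(o["moment"]).round(2))
```

```text
23.28 q [-0.2685  0.5979 -0.3902  1.6206  0.2654  0.975  -2.2641] P [ 46.3   0.2 147. ] F [-5.1  0.6  2.1] w 0.0341676202373118
toolz P [-0.0023 -0.0021 -1.    ] tooly P [-1.      0.0001  0.0023]
mom [0.32 1.1  0.02]
```

The tab's front face is exactly where it was left and resists 5 N, so the cartridge is seated. Retreating.

Request:
send_rows(
  deltas=[
    [0.4,0,0.04,0,0,0,0],
    [0.4,0,0.07,0,0,0,0],
    [0.4,0,0.07,0,0,0,0],
    [0.4,0,0.07,-0.08,0,0,0],
    [0.4,0,0.07,-0.18,0,0,0],
    [0.4,0,0.07,-0.3,0,0,0],
    [0.4,0,0.12,-0.45,0,0,0],
    [0.4,0,0.25,-0.6,0,0,0],
    [0.4,0,0.45,-0.8,0,0,0],
    [0.4,0,0.7,-1,0,0,0],
    [0.4,0,1,-1,0,0,0],
    [0.4,0,1,-1,0,0,0],
  ],
)

```text
clock: 24.28
tcp_pos: [0.6178, 0.1348, 0.3006]
orientation: [3.138, 0.074, 0.013]
contact_force: [0.1, -2.4, -0.3]
grip_width: 0.034
```

Request:
send_rows(
  deltas=[
    [0.4,0,0.25,-0.1,0,0,0],
    [0.4,0,0.5,-0.2,0,0,0],
    [0.4,0,0.75,-0.3,0,0,0],
    [0.4,0,1,-0.3,0,0,0],
    [0.4,0,1,-0.3,0,0,0],
    [0.4,0,1,-0.3,0,0,0],
  ],
)

```text
clock: 24.78
tcp_pos: [0.6237, -0.0106, 0.3425]
orientation: [3.141, 0.078, 0.005]
contact_force: [-0.3, 0.9, -0.1]
grip_width: 0.034
```

Run:
```python
from look import *
t=r.grab_frame("top");w=r.grab_frame("wrist"); np.savez("pics/t9.npz",**t); np.savez("pics/w9.npz",**w)
T=t["pixels"].astype(int).mean(2)
for row in(100,130,160,190):
    i=np.where(T[row,150:215]>190)[0]; print("cover",row,i.min()+150 if len(i) else None,i.max()+150 if len(i) else None)
# bystanders: pixel difference vs first image near each (arm-free ones)
d=np.abs(t["pixels"].astype(int)-load("top0")["pixels"]).max(2)
for n,(x,y,h) in dict(stap=(354,229,25),calc=(238,300,30),radio=(177,222,20),pen=(362,120,18),mug=(402,124,20),bottle=(453,150,22)).items(): print(n,(d[y-h:y+h,x-h:x+h]>40).sum())
# cartridge: label patch in wrist view vs prediction
tb=np.radians(22)
def bay(X): X=np.array(X,float); return W((80+X[0]*np.cos(tb)+X[2]*np.sin(tb),X[1],45-X[0]*np.sin(tb)+X[2]*np.cos(tb)))
G=w["pixels"].astype(int).min(2)
for n,f,fs in(("w",w,1),("t",t,0)):
    g=f["pixels"].astype(int).min(2)
    for lab,X in dict(hopRearR=(-42.5+17,-125,55),hopFrontR=(-84.5,-125,55),hopRearL=(-25.5,125,55),tabtop=(-42.5-47.2,0,98)).items(): print(n,lab,proj(f,bay(X),fs).round(1))
```

```text
24.78 q [ 0.1796  0.3411 -0.3481  1.5417  0.12    1.2765 -1.7055] P [-255.1    0.6  342.5] F [ 1.   0.3 -0.1] w 0.03401974205591649
toolz P [-0.0001 -0.0033 -1.    ] tooly P [-1.      0.0044  0.0001]
cover 100 163 165
cover 130 163 166
cover 160 164 166
cover 190 164 166
stap 117
calc 0
radio 0
pen 724
mug 363
bottle 125
w hopRearR [88.6 93. ]
w hopFrontR [107.1  86.7]
w hopRearL [111.3 254.6]
w tabtop [ 89.8 187.7]
t hopRearR [230.7 132.9]
t hopFrontR [246.8 128.9]
t hopRearL [233.9 211.3]
t tabtop [242.2 164.4]
```

Run:
```python
from h import *
np.set_printoptions(precision=4,suppress=True)
t0=load("top0");t9=load("t9")
g0=cv2.cvtColor(t0["pixels"],cv2.COLOR_RGB2GRAY);g9=cv2.cvtColor(t9["pixels"],cv2.COLOR_RGB2GRAY)
for n,(x,y,h) in dict(stap=(354,229,26),pen=(362,120,16),mug=(404,124,18),bottle=(453,150,18),calc=(238,300,25)).items():
    m=cv2.matchTemplate(g9[y-h-8:y+h+8,x-h-8:x+h+8],g0[y-h:y+h,x-h:x+h],cv2.TM_CCOEFF_NORMED); _,v,_,l=cv2.minMaxLoc(m); print(n,round(v,2),np.array(l)-8)
def blob(g,x0,x1,y0,y1):
    m=(g[y0:y1,x0:x1]>150).astype(np.uint8); k,lab,st,ce=cv2.connectedComponentsWithStats(m)
    return [(st[i].tolist(),(ce[i]+[x0,y0]).round(1).tolist()) for i in range(1,k) if st[i,4]>40]
b=blob(g0,408,438,145,185); print("label0",b)
wp=atz(t0,b[0][1],.055); X=R.from_euler('z',-1.57).apply(wp-[.5595,-.280,0])*1e3; print("label cart",X)
tb=np.radians(22); B=np.array([-42.5+X[0],X[1],55])
P=W((80+B[0]*np.cos(tb)+B[2]*np.sin(tb),B[1],45-B[0]*np.sin(tb)+B[2]*np.cos(tb))); print("expect",proj(t9,P).round(1))
print("seen",blob(g9,222,256,125,175))
for row in(140,146,150): print(row,g9[row,222:262])
```

```text
stap 0.81 [0 0]
pen 0.03 [-8 -8]
mug 0.42 [0 0]
bottle 0.99 [0 0]
calc 1.0 [0 0]
label0 [([12, 5, 10, 27, 238], [424.4, 163.1])]
label cart [ -6.0501 -69.0967  55.    ]
expect [237.7 148.5]
seen [([0, 6, 3, 44, 79], [223.0, 152.1]), ([10, 10, 9, 29, 211], [235.8, 148.3])]
140 [162 170 133  93  19  53  82  85  51  77 210 210 208 210 207 208 206 195
  59  15  14  15  15  16  16  11  10  10  13   9   9   9  10  15  15  15
  16  14  15  15]
146 [107 178 139 102  25  39  78  86  72  57 169 212 210 210 209 208 208 201
 105  15  16  15  14  16  17  11  10  10  12  10  10  10   9  11  16  16
  15  15  14  15]
150 [136 181 144 109  19  37  77  88  91  39 130 212 211 210 208 208 208 203
 146  15  15  16  15  15  16  12  11  10  13  11  10   8   9  10  15  16
  16  15  16  15]
```

Run:
```python
from h import *
from bench import r
s=r.grab_frame("scene"); a=cv2.cvtColor(load("scene0")["pixels"],7); b=cv2.cvtColor(s["pixels"],7)
for n,(x,y,h) in dict(pen=(250,152,18),mug=(266,125,15),bottle=(309,92,15),stap=(350,198,18),radio=(282,375,15)).items():
    m=cv2.matchTemplate(b[y-h-6:y+h+6,x-h-6:x+h+6],a[y-h:y+h,x-h:x+h],cv2.TM_CCOEFF_NORMED); _,v,_,l=cv2.minMaxLoc(m); print(n,round(v,2),np.array(l)-6)
r.hand_in()
```

```text
pen 0.93 [0 0]
mug 0.15 [0 0]
bottle 1.0 [0 0]
stap 1.0 [0 0]
radio 0.96 [0 0]
the job is handed in; nothing more can be done
```

The new cartridge is in the printer, resting against the back stop, and the cover stands open. I handed the job in at about 25 s.

I pushed the catch left about 14 mm and held it while lifting the cover past about 0.16 rad. I then swung the cover up to q ≈ 1.79. The cartridge was gripped by its tab, lowered right way up onto the guides with the tab to the front, slid down to the stop, and released.

- **Cartridge seating:** At the stop, 0.3 mm of motion came from a 3.6 mm command, at 11 N. After release, a 5 N push on the tab met it where I left it. In the top view its label is about 2 px (roughly 5 mm) further back than computed. The hand also stopped 2.7 mm past the nominal home position. I put both down to error in the estimated printer position.
- **Cover:** Its top edge measured the same before and after the cartridge went in.
- **Other items:** The bottle, stapler, radio, calculator and pen cup show no movement in at least one camera view. The arm hid the pen cup from the top camera, so that check is from the scene view.
- **Not confirmed:** The mug's match was weak in both views (0.42 and 0.15), probably because the arm hid part of it. No contact force suggested it was touched.
- **Final state:** The gripper was clear of everything at hand-in.

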